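# Bring down the bench lift and unload the railing feet

### The job

Crack the lift's release valve open by about an eighth of a turn, never as much as a quarter turn, so that the loaded carrier sinks slowly all the way down, then screw the valve shut again. Then squeeze the two red buttons together to free the cover, lift it off and lay it flat on the black rubber mat, and move every steel railing foot from the carrier into the green tray. Leave the wood block, the grinding disc and the spray bottle where they are.

Things in the scene. Friction and masses are not known exactly. Their poses are not given: they have to be found in the camera images.
- carrier (a joint): Travel of the lift's ram, in m: 0 with the yellow carrier fully up (as at the start), 0.08 with it fully down on its stop. It sinks under its own weight when the release valve is open, and stays where it is while the valve is shut.
- carrier_floor (a point): Centre of the inner floor of the yellow carrier tray on top of the ram; axes are those of the lift. Floor 170 (x) x 180 (y) mm, walls 5 mm thick rising 15 mm above it; 150 mm above the table when up, 70 mm when down. Four 9 mm square rest posts, 58 mm tall, stand at the middles of its four sides.
- catch_post (a point): Top of the catch post, fixed in the middle of the carrier, 86 mm above the carrier floor: 16 (x) x 26 (y) mm thick up to 62 mm above the floor, then a 12 mm neck, then a brass head 12 (x) x 24 (y) mm from 78 to 86 mm.
- lift: Blue bench hydraulic lift, fixed to the table. Origin on the table, under the middle of the carrier; x axis roughly away from the robot. The red pump block with the release valve stands 200 mm from the origin on the -y side (block 64 mm square, top at 70 mm).
- valve (a joint): Valve angle, rad: 0 = shut; grows anticlockwise from above (opening); stops at 0 and 2.6; starts up to 0.1. Stays where left; needs about 0.15 Nm. The carrier holds below 0.25 and begins to sink between 0.3 and 0.7 (the heavier the load, the sooner); at 0.79 (an eighth of a turn) it sinks at about 8 to 13 mm/s; from about 1.3 on it may exceed 18 mm/s, which is too fast.
- valve_grip (a point): Grip point of the black T-handle of the valve, on the vertical valve axis, 102 mm above the table, at the middle of the handle's height. The handle is an upright bar 70 mm long (along this point's y axis), 14 mm thick (x) and 32 mm tall. The point turns with the handle.
- cover: Aluminium cover grille, 0.46 kg, 170 (x) x 180 (y) x 5 mm. Origin: centre of its underside. In its middle a black catch housing 52 (x) x 44 (y) mm, top 48 mm above the underside, with a red spring button on each y face. At first it lies on the rest posts, caught under the head of the catch post; it lifts straight up only while both buttons are squeezed in.
- cover_grip (a point): Point on the cover midway between the two red buttons (each 32 mm long in x, 22 mm tall), 31 mm above the cover's underside. Squeeze along the cover's y axis. Outer faces of the buttons 64 mm apart when out, 50 mm when fully in; held there, the cover can be carried.
- button_l (a joint): Travel of the button on the cover's +y side, m: 0 = out, 0.007 = fully in; spring, 5 N when fully in. The catch is free from about 0.006.
- button_r (a joint): The same for the button on the cover's -y side.
- mat: Black rubber mat fixed on the table, 220 x 220 x 4 mm, origin centre of its underside: where the cover is put down. The mat and the green tray may change sides.
- tray: Green open stock tray fixed on the table, 190 x 190 mm outside, walls 5 mm thick, 25 mm high, floor 5 mm thick; origin centre of its underside: where the railing feet go.
- wood_block: Bystander: oak block 90 x 60 x 50 mm. Origin centre of underside.
- disc: Bystander: reddish grinding disc lying flat, 116 mm across, 9 mm thick.
- spray: Bystander: yellow spray bottle standing upright, 60 mm across, 190 mm tall.
- flange0: Steel railing foot: base plate 60 x 60 x 8 mm with an upright round boss 26 mm across on its middle, top 52 mm above the underside; about 0.32 kg. Origin: centre of the plate's underside, z up along the boss. Two to four of the four are present; they start in the carrier under the cover, one in each quarter.
- flange1: Steel railing foot: base plate 60 x 60 x 8 mm with an upright round boss 26 mm across on its middle, top 52 mm above the underside; about 0.32 kg. Origin: centre of the plate's underside, z up along the boss. Two to four of the four are present; they start in the carrier under the cover, one in each quarter.
- flange2: Steel railing foot: base plate 60 x 60 x 8 mm with an upright round boss 26 mm across on its middle, top 52 mm above the underside; about 0.32 kg. Origin: centre of the plate's underside, z up along the boss. Two to four of the four are present; they start in the carrier under the cover, one in each quarter.
- flange3: Steel railing foot: base plate 60 x 60 x 8 mm with an upright round boss 26 mm across on its middle, top 52 mm above the underside; about 0.32 kg. Origin: centre of the plate's underside, z up along the boss. Two to four of the four are present; they start in the carrier under the cover, one in each quarter.
Mind the look-alikes: they are no part of the job. Of the things shaped like the cover, the aluminium one is meant.

How it is judged:
By the outcome, as a careful person would: the job done as asked, in the order asked, and still so for the second after the job is handed in, with the robot touching nothing.
Of flange0, flange1, flange2, flange3 only 2 to 4 are there at a start; the rules pass over those that are not, and their reading is None.
At some moment in a run one of flange0, flange1, flange2, flange3 may be knocked a few centimetres aside while the robot is not near it.
Once in a run the grip may slacken for a moment while it holds something.
It also fails if it takes over 210 s, if anything falls off the work surface, if the arm or the gripper's body presses on something with over 40 N, if the wrist force passes 120 N, or if a joint passes its speed limit or range.

### The arm

A 7-joint arm with a two-finger parallel gripper is mounted at the origin on the work surface. World frame = base frame: x ahead of the robot, y to its left, z up, the work surface at z = 0. Lengths are in m, angles in rad, forces in N, time in s.
With the tool pointing down it reaches from about 0.4 to 0.875 m from the base axis. Payload 19.3 kg.
Tool frame: the origin (TCP) lies at the very end of the fingers, on their centre line; the grasp point (between the pads) lies 19 mm behind it; z points along the fingers, y is the line along which they close (so a half turn about z gives the same grasp; the last joint's range is limited). The gripper opens to 85 mm and grips with 20 to 120 N. Pads are 22 mm wide; open, the fingers measure 114 mm over their backs; the gripper's body (76 mm by 85 mm) begins 54 mm behind the grasp point. The pads swing forward as they close: fully open they stand 13 mm farther back than shut.
Start: joints at [-1.403, 0.521, -0.036, 1.599, 0.021, 1.021, -0.113], TCP at [0.147, 0.607, 0.231] pointing down, gripper open.
Joint ranges: [-2.91, 2.91], [-0.3, 2.13], [-1.5, 1.42], [0.17, 2.43], [-1.26, 4.41], [0.16, 1.93], [-2.52, 2.52]. Speed limits (rad/s): [1.89, 1.89, 2.39, 2.39, 3.01, 3.01, 3.01].

### API

Orientations are given as [roll, pitch, yaw] about the fixed x, y, z axes, in that order (R = Rz(yaw) Ry(pitch) Rx(roll)).
In Python, from workcell import monitor, viewer, bot gives the robot as it stands.
- The arm moves only by the tool move_arm, never from a script. Its arguments are lists of equal length, an entry for each row: "gripper": the opening, from 0 (shut) to 1 (fully open); "linear": the shift along the tool's x, y, z in cm, a list of three; "twist": the turn about the tool's z in degrees. A call has 1 to 8 rows; each row shifts and turns the commanded pose from where the row before left it, along the tool's axes as they then stand; what a row does not reach is not made up. A row lasts 1/10 s, in which the tool goes at most 50 mm and 8.59 degrees, less where a joint would pass 70% of its speed; a pose out of reach is approached as far as the arm can. A call with a gripper value outside its range is refused whole. The fingers move at their own pace and stop on an object; "squeeze" is the grip in N (left out, the last holds). Time passes only in rows, so rows that do not move let the fingers close. It gives the time, the measured TCP pose, the force, the opening and the grip force at its end, in the units of the state.
- monitor.observe(): the state, without advancing time (a new reading comes with each control period).
- viewer.grab_frame(name): name is "side" or "top" or "wrist"; returns a dict with "img" (400x640x3 uint8, red, green, blue), "K" (3x3 intrinsics, pixels), "eye" and "rotation" of the camera in the world. Camera axes: x right, y up, looking along -z (the intrinsics and any distortion apply to the point x, -y, -z); pixel columns grow to the right and rows downward; lengths in m; the calibration is good to about 2 mm. A picture is of the moment at which its call begins. There is no depth.
- bot.job_done(): hands the job in; it is judged then, once.
The state is a dict: "clock": time; "qpos": joint angles; "qd": joint speeds; "joint_efforts": joint torques, N m; "position": TCP position; "tool_rot": TCP orientation; "force": force on the tool from outside, world axes, zero at the start; "moment": the same for the moment, N m; "grip_width": finger opening in m; "finger_force": force on a finger pad.
Only numpy, scipy, OpenCV 4.12 (cv2) and the standard library are available. Lean on these libraries where they do the work, as an engineer would, in place of code of your own. Each camera call takes 0.05 s, during which the arm holds its last target. There are 200 camera calls.

## Working session

There is one attempt and no reset: what is moved stays moved. The work goes in short steps, Python scripts to look and compute and a tool call to move; the robot and the scene stay as the last step left them, time stands still between calls to the robot, and variables do not carry over. Pictures are saved under pics/ and viewed, at most 14 in all, crops included, and the job is handed in when it is done.

Besides the shell and the picture viewer there is one more tool, called after "Request:" by a JSON object that holds its "api" and its "payload". move_arm: Moves the arm, as the interface text tells. Its arguments: {"type":"object","properties":{"gripper":{"type":"array"},"linear":{"type":"array"},"twist":{"type":"array"},"squeeze":{"type":"number"}},"required":["gripper","linear","twist"]}

```bash
mkdir -p pics; cat > h.py <<'E'
import numpy as np, cv2
from workcell import monitor, viewer, bot
def grab(n,f):
    d=viewer.grab_frame(n); cv2.imwrite('pics/'+f+'.png',cv2.cvtColor(d['img'],cv2.COLOR_RGB2BGR))
    np.savez('pics/'+f+'.npz',**{k:np.array(v) for k,v in d.items() if v is not None}); return d
def load(f): return dict(np.load('pics/'+f+'.npz',allow_pickle=True))
def dist(d): 
    for k in d:
        if 'dist' in k: return np.array(d[k],float)
    return None
def ray(d,u,v):
    p=cv2.undistortPoints(np.array([[[u,v]]],float),np.array(d['K'],float),dist(d))[0,0]
    R=np.array(d['rotation']); return np.array(d['eye']),R@np.array([p[0],-p[1],-1.])
def atz(d,u,v,z):
    e,r=ray(d,u,v); return e+r*(z-e[2])/r[2]
def proj(d,P):
    P=np.atleast_2d(P).astype(float); c=(P-d['eye'])@np.array(d['rotation']); c=c*[1,-1,-1]
    return cv2.projectPoints(c,np.zeros(3),np.zeros(3),np.array(d['K'],float),dist(d))[0][:,0]
E
python3 - <<'E'
from h import *
for n in ['side','top','wrist']:
    d=grab(n,n+'0'); print(n,{k:np.array(v).round(3).tolist() for k,v in d.items() if k!='img'})
print(monitor.observe())
E
```

```text
side {'K': [[430.193, 0.0, 316.474], [0.0, 430.193, 200.458], [0.0, 0.0, 1.0]], 'eye': [-0.128, -0.657, 1.064], 'rotation': [0.773, 0.01, -0.761]}
top {'K': [[418.809, 0.0, 317.412], [0.0, 418.809, 206.139], [0.0, 0.0, 1.0]], 'eye': [0.428, 0.02, 1.202], 'rotation': [0.049, -0.008, -1.575]}
wrist {'K': [[351.981, 0.0, 318.869], [0.0, 351.981, 204.074], [0.0, 0.0, 1.0]], 'eye': [0.079, 0.624, 0.374], 'rotation': [-0.281, 0.001, 1.333]}
{'clock': 0.15, 'qpos': array([-1.40317513,  0.5219074 , -0.0363214 ,  1.59987847,  0.02119732,
        1.02108264, -0.1127729 ]), 'qd': array([ 0.00102914, -0.00248795,  0.0006697 ,  0.00030352,  0.00062976,
        0.00104305, -0.00116031]), 'joint_efforts': array([ 3.26361733e-03, -9.27392292e+01,  1.98132746e+00, -3.70053470e+01,
        1.80247152e-02,  6.33880380e-03,  5.05868218e-05]), 'position': array([0.14721256, 0.60715316, 0.23083862]), 'tool_rot': array([-3.14070364e+00,  6.01121952e-05,  2.90377966e+00]), 'force': array([0.24008407, 0.60576977, 1.57376853]), 'moment': array([-0.00983317, -0.01743644, -0.0092277 ]), 'finger_force': 0.0, 'grip_width': 0.08517432717440011}
```

View pics/top0.png

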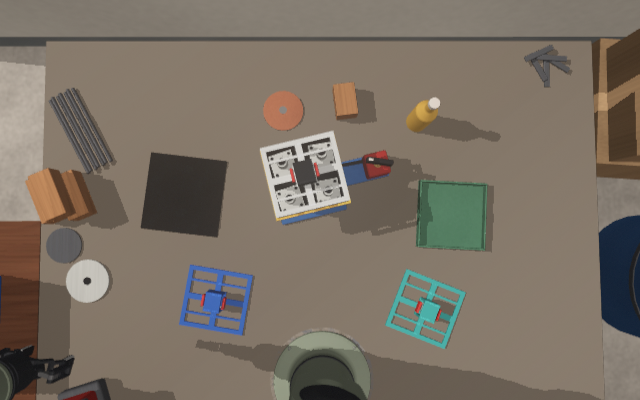

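View pics/side0.png

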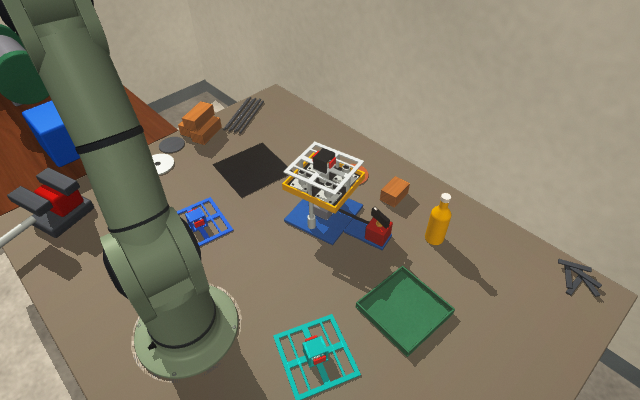

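Candidates for the cover: the aluminium grille on the lift at (305,175), the blue grille at (215,300) and the teal grille at (428,310). By the description it is the aluminium one. The mat is at (185,195), the green tray at (452,215), and the valve handle at (378,161) on the red block. I'll check that choice in one enlarged crop.

```bash
cat >> h.py <<'E'
from scipy.spatial.transform import Rotation as Ro
def _f(d):
    r=np.array(d['rotation'])
    if r.shape==(3,): d['rotation']=Ro.from_euler('xyz',r).as_matrix()
    return d
_l=load
def load(f): return _f(_l(f))
_g=grab
def grab(n,f): return _f(_g(n,f))
E
python3 - <<'E'
from h import *
d=load('top0')
im=cv2.imread('pics/top0.png')
cv2.imwrite('pics/c0.png',cv2.resize(im[125:230,250:400],None,fx=5,fy=5,interpolation=cv2.INTER_CUBIC))
for n,u,v,z in [('tray',452,215,.012),('mat',185,195,.004),('disc',283,111,.009),('cover',305,175,.25)]: print(n,atz(d,u,v,z).round(3))
E
```

```text
tray [ 0.46  -0.373  0.012]
mat [0.521 0.388 0.004]
disc [0.762 0.108 0.009]
cover [0.546 0.04  0.25 ]
```

View pics/c0.png

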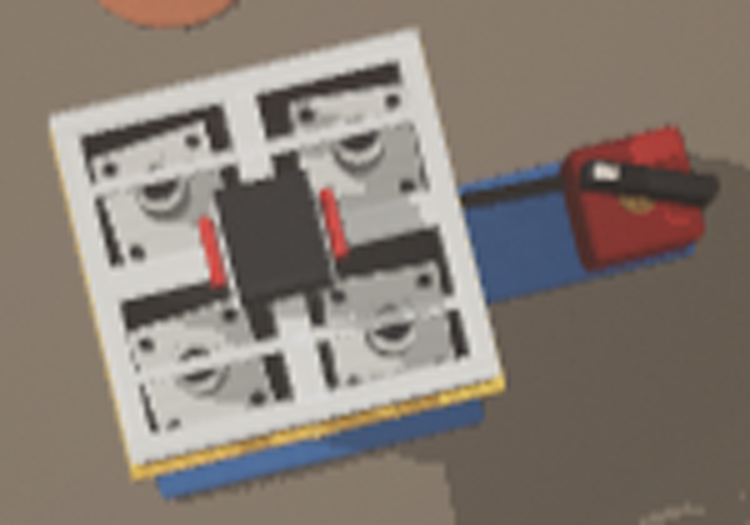

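The crop shows the aluminium cover with red buttons at top-view (292,175) and (317,170), and four feet under it. The T-handle runs from (367,159) to (393,162).

```bash
python3 - <<'E'
from h import *
d=load('top0')
f=lambda x,y:(250+x/5-.4,125+y/5-.4)
C=np.array([atz(d,*f(*p),.213) for p in [(50,115),(418,30),(501,378),(134,464)]])
print(C.round(4)); c=C.mean(0); print('cover',c.round(4))
for i in range(4): 
    e=C[(i+1)%4]-C[i]; print(np.linalg.norm(e).round(4),np.degrees(np.arctan2(e[1],e[0])).round(1))
H=np.array([atz(d,*f(*p),.118) for p in [(584,172),(717,189)]]); print('handle',H.round(4),H.mean(0).round(4),np.linalg.norm(H[1]-H[0]),np.degrees(np.arctan2(*(H[1]-H[0])[[1,0]])))
yaw=np.arctan2(*(C[0]-C[3])[[1,0]]); 
for t in np.radians([12,13,14]): print(np.degrees(t), c[:2]-0.2*np.array([-np.sin(t),np.cos(t)]))
im=cv2.imread('pics/top0.png'); hsv=cv2.cvtColor(im,cv2.COLOR_BGR2HSV)
m=cv2.inRange(hsv,(65,60,20),(85,255,255)); m[:, :400]=0; m[260:]=0
r=cv2.minAreaRect(np.argwhere(m)[:,::-1].astype(np.float32)); b=cv2.boxPoints(r); print(r); print(np.array([atz(d,*p,.025) for p in b]).round(3), np.array([atz(d,*p,.025) for p in b]).mean(0))
m=(im.max(2)<38).astype(np.uint8); m[:140]=0;m[240:]=0;m[:,:138]=0;m[:,230:]=0
r=cv2.minAreaRect(np.argwhere(m)[:,::-1].astype(np.float32)); b=cv2.boxPoints(r); B=np.array([atz(d,*p,.004) for p in b]); print('mat',B.round(3),B.mean(0))
s=load('side0'); im=cv2.imread('pics/side0.png'); cv2.imwrite('pics/c1.png',cv2.resize(im[130:260,270:410],None,fx=4,fy=4,interpolation=cv2.INTER_CUBIC))
E
```

```text
[[ 0.6168  0.1485  0.213 ]
 [ 0.6572 -0.0268  0.213 ]
 [ 0.4907 -0.0651  0.213 ]
 [ 0.4507  0.1085  0.213 ]]
cover [0.5538 0.0413 0.213 ]
0.1799 -77.0
0.1709 -167.1
0.1781 103.0
0.1708 13.5
handle [[ 0.6042 -0.1175  0.118 ]
 [ 0.595  -0.1868  0.118 ]] [ 0.5996 -0.1522  0.118 ] 0.06996529231929219 -97.49843940793065
12.000000000000002 [ 0.59542398 -0.15434384]
13.0 [ 0.59883185 -0.15358833]
14.0 [ 0.60222602 -0.15277347]
((451.4765930175781, 214.76235961914062), (68.71604919433594, 66.5374526977539), 3.1221303939819336)
[[ 0.373 -0.264  0.025]
 [ 0.56  -0.278  0.025]
 [ 0.549 -0.472  0.025]
 [ 0.361 -0.457  0.025]] [ 0.46071052 -0.3677754   0.025     ]
mat [[1.092 0.933 0.004]
 [1.092 0.933 0.004]
 [1.092 0.933 0.004]
 [1.092 0.933 0.004]] [1.09245968 0.93272336 0.004     ]
```

View pics/c1.png

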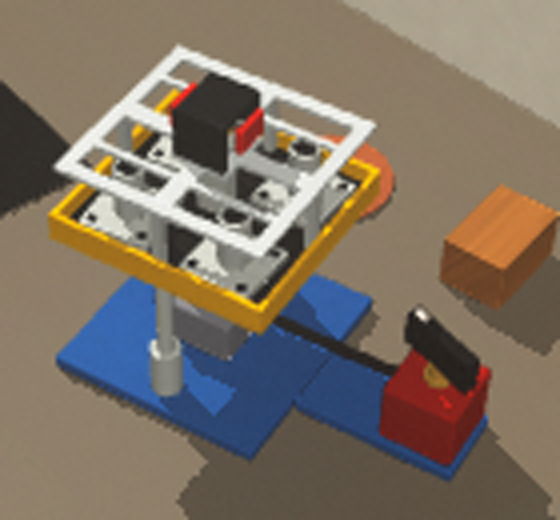

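Request:
{"api": "move_arm", "payload": {"gripper": [1, 1, 1, 1, 1, 1, 1, 1], "linear": [[0, 0, -1.5], [0, 0, -1.5], [0, 0, -1.5], [0, 0, -1.5], [0, 0, -1.5], [0, 0, -1.5], [0, 0, -1.5], [0, 0, -1.5]], "twist": [8.39, 8.39, 8.39, 8.39, 8.39, 8.39, 8.39, 8.39]}}

```text
clock: 0.95
position: [0.1471, 0.6072, 0.3517]
tool_rot: [-3.141, 0.0, 1.726]
force: [-0.3, 0.2, -0.3]
grip_width: 0.0853
finger_force: 0.0
```

Request:
{"api": "move_arm", "payload": {"gripper": [1, 1, 1, 1], "linear": [[0, 0, 0], [0, 0, 0], [0, 0, 0], [0, 0, 0]], "twist": [8.39, 8.39, 0, 0]}}

```text
clock: 1.35
position: [0.1471, 0.6074, 0.3511]
tool_rot: [3.141, 0.0, 1.444]
force: [0.3, 0.5, 0.3]
grip_width: 0.0852
finger_force: 0.0
```

Request:
{"api": "move_arm", "payload": {"gripper": [1, 1, 1, 1, 1, 1, 1, 1], "linear": [[-2.7, 4.2, 0], [-2.7, 4.2, 0], [-2.7, 4.2, 0], [-2.7, 4.2, 0], [-2.7, 4.2, 0], [-2.7, 4.2, 0], [-2.7, 4.2, 0], [-2.7, 4.2, 0]], "twist": [0, 0, 0, 0, 0, 0, 0, 0]}}

```text
clock: 2.15
position: [0.4533, 0.3477, 0.3514]
tool_rot: [3.142, -0.0, 1.444]
force: [0.5, 1.0, 0.8]
grip_width: 0.0857
finger_force: 0.0
```

Request:
{"api": "move_arm", "payload": {"gripper": [1, 1, 1, 1, 1, 1, 1, 1], "linear": [[-4, 1.78, 0], [-4, 1.78, 0], [-4, 1.78, 0], [-4, 1.78, 0], [-4, 1.78, 0], [-4, 1.78, 0], [-4, 1.78, 0], [-4, 1.78, 0]], "twist": [0, 0, 0, 0, 0, 0, 0, 0]}}

```text
clock: 2.95
position: [0.5515, 0.0116, 0.3514]
tool_rot: [3.141, -0.0, 1.444]
force: [0.2, -0.0, 0.2]
grip_width: 0.0853
finger_force: 0.0
```

Request:
{"api": "move_arm", "payload": {"gripper": [1, 1, 1, 1, 1, 1, 1], "linear": [[-4, 1.78, 0], [-4, 1.78, 0], [-4, 1.78, 0], [-4, 1.78, 0], [0, 0, 0], [0, 0, 0], [0, 0, 0]], "twist": [0, 0, 0, 0, 0, 0, 0]}}

```text
clock: 3.65
position: [0.6009, -0.1537, 0.3511]
tool_rot: [-3.141, -0.001, 1.442]
force: [-0.2, -0.4, 0.4]
grip_width: 0.0857
finger_force: 0.0
```

```bash
python3 - <<'E'
from h import *
d=grab('wrist','w1'); 
t=np.radians(-7.5)
c=np.array([.5995,-.153,.118])
pts=[c+np.array([np.cos(t)*a-np.sin(t)*b,np.sin(t)*a+np.cos(t)*b,0]) for a in(-.007,.007) for b in (-.035,.035)]
p=proj(d,pts); print(p.round(0)); print(monitor.observe()['qpos'].round(2))
im=cv2.imread('pics/w1.png')
for q in p: cv2.circle(im,(int(q[0]),int(q[1])),2,(0,255,0),-1)
cv2.imwrite('pics/w1a.png',im)
E
```

```text
[[311. 201.]
 [311. 137.]
 [324. 201.]
 [324. 137.]]
[-0.23  0.47  0.59  1.47 -0.27  1.28  0.26]
```

View pics/w1a.png

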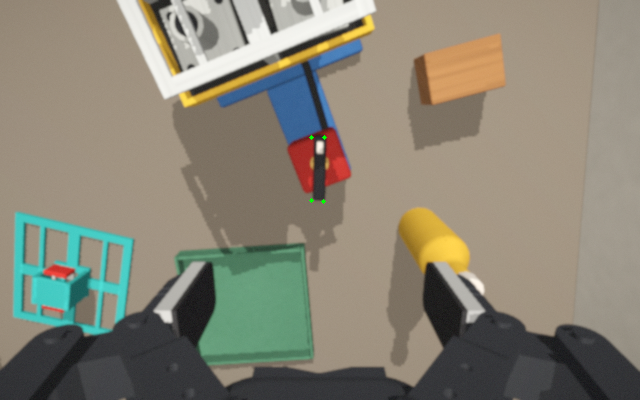

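The wrist view shows the predicted handle corners falling on the black T-handle at (311–324, 137–201), so I'm descending onto it.

Request:
{"api": "move_arm", "payload": {"gripper": [1, 1, 1, 1, 1, 1, 1, 1], "linear": [[0, -0.15, 3.8], [0, 0, 3.8], [0, 0, 3.8], [0, 0, 3.8], [0, 0, 3.8], [0, 0, 3.8], [0, 0, 2], [0, 0, 2]], "twist": [0, 0, 0, 0, 0, 0, 0, 0]}}

```text
clock: 4.5
position: [0.5994, -0.1528, 0.0822]
tool_rot: [-3.141, -0.0, 1.442]
force: [-0.2, 0.2, -0.2]
grip_width: 0.0856
finger_force: 0.0
```

Request:
{"api": "move_arm", "payload": {"gripper": [0.5, 0, 0, 0, 0, 0, 0, 0], "linear": [[0, 0, 0], [0, 0, 0], [0, 0, 0], [0, 0, 0], [0, 0, 0], [0, 0, 0], [0, 0, 0], [0, 0, 0]], "twist": [0, 0, 0, 0, 0, 0, 0, 0], "squeeze": 60}}

```text
clock: 5.3
position: [0.601, -0.1545, 0.0846]
tool_rot: [3.138, -0.0, 1.44]
force: [4.7, -0.1, 5.0]
grip_width: 0.0144
finger_force: 58.5
```

Request:
{"api": "move_arm", "payload": {"gripper": [0, 0, 0, 0, 0, 0, 0, 0], "linear": [[0, 0, 0], [0, 0, 0], [0, 0, 0], [0, 0, 0], [0, 0, 0], [0, 0, 0], [0, 0, 0], [0, 0, 0]], "twist": [-6, -6, -6, -6, -6, -6, -6, 0]}}

```text
clock: 6.1
position: [0.602, -0.1542, 0.0847]
tool_rot: [3.137, 0.003, 2.177]
force: [12.5, 1.4, 0.3]
grip_width: 0.0137
finger_force: 58.6
```

```bash
python3 - <<'E'
from h import *
s=monitor.observe(); print(s['tool_rot'],s['force'],s['moment'],s['qpos'].round(2))
d=grab('side','s2')
E
```

```text
[3.13715032 0.00341017 2.17718927] [12.45978513  1.38010718  0.34148381] [ 0.34668483 -2.55577371  0.11405965] [-0.01  0.71  0.24  1.73 -0.24  0.72  0.97]
```

Request:
{"api": "move_arm", "payload": {"gripper": [0, 0, 0, 0, 0, 0, 0, 0], "linear": [[0, 0, 0], [0, 0, 0], [0, 0, 0], [0, 0, 0], [0, 0, 0], [0, 0, 0], [0, 0, 0], [0, 0, 0]], "twist": [0, 0, 0, 0, 0, 0, 0, 0]}}

```text
clock: 6.95
position: [0.602, -0.1542, 0.0847]
tool_rot: [3.137, 0.004, 2.173]
force: [11.1, 0.9, 1.2]
grip_width: 0.0135
finger_force: 58.6
```

```bash
python3 - <<'E'
from h import *
d=grab('side','s3')
a=cv2.imread('pics/s2.png');b=cv2.imread('pics/s3.png')
cv2.imwrite('pics/c2.png',cv2.resize(np.hstack([a[120:270,260:420],b[120:270,260:420]]),None,fx=2.4,fy=2.4))
E
```

```text
(no output)
```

View pics/c2.png

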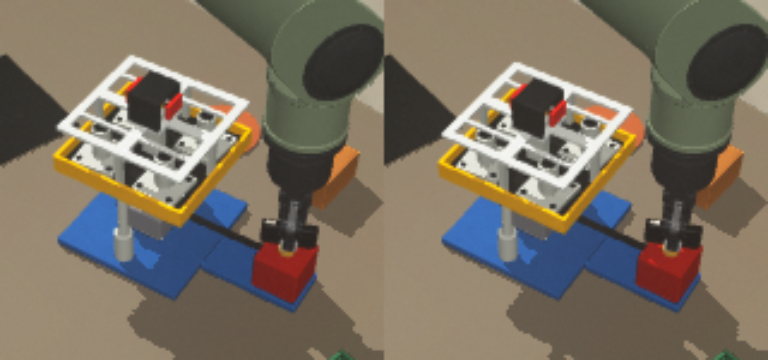

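The two frames (before and after 0.85 s) show the carrier about 3 px lower, so it is sinking slowly. I'm holding the valve and measuring the rate.

Request:
{"api": "move_arm", "payload": {"gripper": [0, 0, 0, 0, 0, 0, 0, 0], "linear": [[0, 0, 0], [0, 0, 0], [0, 0, 0], [0, 0, 0], [0, 0, 0], [0, 0, 0], [0, 0, 0], [0, 0, 0]], "twist": [0, 0, 0, 0, 0, 0, 0, 0]}}

```text
clock: 7.8
position: [0.602, -0.1542, 0.0847]
tool_rot: [3.137, 0.004, 2.173]
force: [10.5, 0.5, 1.3]
grip_width: 0.0137
finger_force: 58.6
```

```bash
cat >> h.py <<'E'
def sink(f):
    a=cv2.imread('pics/side0.png'); b=cv2.imread('pics/'+f+'.png'); s=load('side0')
    t=cv2.resize(a[140:175,305:340],None,fx=4,fy=4,interpolation=cv2.INTER_CUBIC)
    r=cv2.matchTemplate(cv2.resize(b[120:260,285:360],None,fx=4,fy=4,interpolation=cv2.INTER_CUBIC),t,cv2.TM_CCOEFF_NORMED)
    _,m,_,l=cv2.minMaxLoc(r); dv=l[1]/4+120-140
    z=np.array([.55,.041,.24]); p=proj(s,[z+[0,0,-k/1000] for k in range(101)]); 
    return np.interp(dv,p[:,1]-p[0,1],np.arange(101)), l[0]/4+285-305, m
E
python3 - <<'E'
from h import *
grab('side','s4')
for f in ['s2','s3','s4']: print(sink(f))
E
```

```text
(np.float64(5.793826841522926), 0.0, 0.9876422882080078)
(np.float64(16.514677588979264), 0.0, 0.9861298203468323)
(np.float64(27.36550775409285), 0.0, 0.9860250353813171)
```

Request:
{"api": "move_arm", "payload": {"gripper": [0, 0, 0, 0, 0, 0, 0, 0], "linear": [[0, 0, 0], [0, 0, 0], [0, 0, 0], [0, 0, 0], [0, 0, 0], [0, 0, 0], [0, 0, 0], [0, 0, 0]], "twist": [0, 0, 0, 0, 0, 0, 0, 0]}}

```text
clock: 8.65
position: [0.602, -0.1542, 0.0847]
tool_rot: [3.137, 0.004, 2.173]
force: [11.0, 0.2, 1.3]
grip_width: 0.0137
finger_force: 58.6
```

Request:
{"api": "move_arm", "payload": {"gripper": [0, 0, 0, 0, 0, 0, 0, 0], "linear": [[0, 0, 0], [0, 0, 0], [0, 0, 0], [0, 0, 0], [0, 0, 0], [0, 0, 0], [0, 0, 0], [0, 0, 0]], "twist": [0, 0, 0, 0, 0, 0, 0, 0]}}

```text
clock: 9.45
position: [0.602, -0.1542, 0.0847]
tool_rot: [3.137, 0.004, 2.173]
force: [10.6, 0.6, 1.3]
grip_width: 0.0139
finger_force: 58.6
```

Request:
{"api": "move_arm", "payload": {"gripper": [0, 0, 0, 0, 0, 0, 0, 0], "linear": [[0, 0, 0], [0, 0, 0], [0, 0, 0], [0, 0, 0], [0, 0, 0], [0, 0, 0], [0, 0, 0], [0, 0, 0]], "twist": [0, 0, 0, 0, 0, 0, 0, 0]}}

```text
clock: 10.25
position: [0.602, -0.1542, 0.0847]
tool_rot: [3.137, 0.004, 2.173]
force: [11.2, 1.4, 1.1]
grip_width: 0.0137
finger_force: 58.6
```

Request:
{"api": "move_arm", "payload": {"gripper": [0, 0, 0, 0, 0, 0, 0, 0], "linear": [[0, 0, 0], [0, 0, 0], [0, 0, 0], [0, 0, 0], [0, 0, 0], [0, 0, 0], [0, 0, 0], [0, 0, 0]], "twist": [0, 0, 0, 0, 0, 0, 0, 0]}}

```text
clock: 11.05
position: [0.602, -0.1542, 0.0847]
tool_rot: [3.137, 0.004, 2.173]
force: [11.7, 1.0, 0.7]
grip_width: 0.014
finger_force: 58.6
```

Request:
{"api": "move_arm", "payload": {"gripper": [0, 0, 0, 0, 0, 0, 0, 0], "linear": [[0, 0, 0], [0, 0, 0], [0, 0, 0], [0, 0, 0], [0, 0, 0], [0, 0, 0], [0, 0, 0], [0, 0, 0]], "twist": [0, 0, 0, 0, 0, 0, 0, 0]}}

```text
clock: 11.85
position: [0.602, -0.1542, 0.0847]
tool_rot: [3.137, 0.004, 2.173]
force: [12.3, 0.6, 1.6]
grip_width: 0.014
finger_force: 58.6
```

Request:
{"api": "move_arm", "payload": {"gripper": [0, 0, 0, 0, 0, 0, 0, 0], "linear": [[0, 0, 0], [0, 0, 0], [0, 0, 0], [0, 0, 0], [0, 0, 0], [0, 0, 0], [0, 0, 0], [0, 0, 0]], "twist": [0, 0, 0, 0, 0, 0, 0, 0]}}

```text
clock: 12.65
position: [0.602, -0.1542, 0.0847]
tool_rot: [3.137, 0.004, 2.173]
force: [10.4, 1.4, 2.5]
grip_width: 0.0136
finger_force: 58.6
```

```bash
python3 - <<'E'
from h import *
grab('side','s5'); print(sink('s5'), monitor.observe()['tool_rot'])
E
```

```text
(np.float64(77.34442132872884), 0.0, 0.937625527381897) [3.13743501 0.00357776 2.17325294]
```

Request:
{"api": "move_arm", "payload": {"gripper": [0, 0, 0, 0, 0, 0, 0, 0], "linear": [[0, 0, 0], [0, 0, 0], [0, 0, 0], [0, 0, 0], [0, 0, 0], [0, 0, 0], [0, 0, 0], [0, 0, 0]], "twist": [0, 0, 0, 0, 0, 0, 0, 0]}}

```text
clock: 13.5
position: [0.602, -0.1542, 0.0847]
tool_rot: [3.137, 0.004, 2.173]
force: [10.9, 1.0, 2.6]
grip_width: 0.0137
finger_force: 58.6
```

```bash
python3 - <<'E'
from h import *
grab('side','s6'); print(sink('s6'))
E
```

```text
(np.float64(77.34442132872884), 0.0, 0.937805712223053)
```

Request:
{"api": "move_arm", "payload": {"gripper": [0, 0, 0, 0, 0, 0, 0, 0], "linear": [[0, 0, 0], [0, 0, 0], [0, 0, 0], [0, 0, 0], [0, 0, 0], [0, 0, 0], [0, 0, 0], [0, 0, 0]], "twist": [6, 6, 6, 6, 6, 6, 6, 2]}}

```text
clock: 14.35
position: [0.6009, -0.1544, 0.0845]
tool_rot: [3.138, 0.0, 1.401]
force: [3.4, 0.1, 7.5]
grip_width: 0.0138
finger_force: 59.4
```

Request:
{"api": "move_arm", "payload": {"gripper": [0, 0, 0, 0, 0], "linear": [[0, 0, 0], [0, 0, 0], [0, 0, 0], [0, 0, 0], [0, 0, 0]], "twist": [2, 2, 2, 0, 0]}}

```text
clock: 14.85
position: [0.6011, -0.1537, 0.0846]
tool_rot: [3.139, -0.001, 1.302]
force: [4.0, 8.7, 10.5]
grip_width: 0.0136
finger_force: 100.7
```

```bash
python3 - <<'E'
from h import *
s=monitor.observe();print(s['moment'],s['tool_rot'],s['force'])
E
```

```text
[ 2.12308376 -0.98284954  0.99204415] [ 3.13858201e+00 -9.23147181e-04  1.30212679e+00] [ 4.00774217  8.72574153 10.46268487]
```

Request:
{"api": "move_arm", "payload": {"gripper": [1, 1, 1, 1, 1, 1], "linear": [[0, 0, 0], [0, 0, 0], [0, 0, 0], [0, 0, 0], [0, 0, 0], [0, 0, 0]], "twist": [0, 0, 0, 0, 0, 0]}}

```text
clock: 15.45
position: [0.5994, -0.1545, 0.0833]
tool_rot: [-3.141, 0.0, 1.3]
force: [-0.2, 0.5, 0.8]
grip_width: 0.0857
finger_force: 0.0
```

Request:
{"api": "move_arm", "payload": {"gripper": [1, 1, 1, 1, 1, 1, 1, 1], "linear": [[0, 0, -1], [0, 0, -2], [0, 0, -4], [0, 0, -4], [0, 0, -4], [0, 0, -4], [0, 0, -3], [0, 0, 0]], "twist": [0, 0, 0, 0, 0, 0, 0, 0]}}

```text
clock: 16.25
position: [0.6005, -0.1552, 0.3081]
tool_rot: [3.135, -0.001, 1.299]
force: [-0.6, -1.1, -0.5]
grip_width: 0.0852
finger_force: 0.0
```

```bash
python3 - <<'E'
from h import *
grab('top','t7');d=grab('wrist','w7');s=monitor.observe();print(s['position'],s['tool_rot'],s['qpos'].round(2))
c=np.array([.599,-.1535,.118])
def draw(t,z=.118):
    return proj(d,[c+np.array([np.cos(t)*a-np.sin(t)*b,np.sin(t)*a+np.cos(t)*b,0]) for a,b in((-.007,-.035),(-.007,.035),(.007,.035),(.007,-.035))])
im=cv2.imread('pics/w7.png')
cv2.polylines(im,[draw(np.radians(-12)).astype(np.int32)],True,(0,255,0),1)
cv2.imwrite('pics/w7a.png',im)
a=cv2.imread('pics/t7.png')[125:235,240:400]
cv2.imwrite('pics/c7.png',np.hstack([cv2.resize(im[:,200:420],None,fx=1.4,fy=1.4)[:400],cv2.resize(a,(480,330))[:330] if 0 else cv2.copyMakeBorder(cv2.resize(a,(480,330)),0,70,0,0,cv2.BORDER_CONSTANT)]))
E
```

```text
[ 0.59939434 -0.15439856  0.30397325] [ 3.14060551e+00 -4.03711651e-04  1.29976561e+00] [-0.25  0.52  0.63  1.55 -0.32  1.18  0.17]
```

View pics/c7.png

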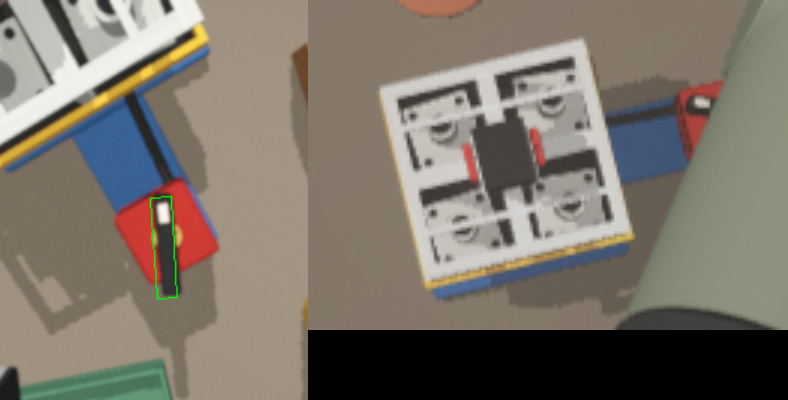

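Request:
{"api": "move_arm", "payload": {"gripper": [1, 1, 1, 1, 1, 1], "linear": [[2.94, -1.6, 0], [2.94, -1.6, 0], [2.94, -1.6, 0], [2.94, -1.6, 0], [2.94, -1.6, 0], [2.94, -1.6, 0]], "twist": [0, 0, 0, 0, 0, 0]}}

```text
clock: 16.95
position: [0.5531, 0.0425, 0.3023]
tool_rot: [-3.14, 0.001, 1.3]
force: [0.9, -0.4, 0.6]
grip_width: 0.085
finger_force: 0.0
```

Request:
{"api": "move_arm", "payload": {"gripper": [1, 1, 1, 1, 1, 1, 1, 1], "linear": [[0, 0, 0], [0, 0, 0], [0, 0, 0], [0, 0, 0], [0, 0, 0], [0, 0, 0], [0, 0, 0], [0, 0, 0]], "twist": [7.69, 7.69, 7.69, 7.69, 7.69, 7.69, 7.69, 7.69]}}

```text
clock: 17.75
position: [0.5536, 0.0412, 0.3024]
tool_rot: [3.141, 0.002, 0.22]
force: [0.3, -0.3, 0.2]
grip_width: 0.0855
finger_force: 0.0
```

Request:
{"api": "move_arm", "payload": {"gripper": [1, 1, 1], "linear": [[0, 0, 0], [0, 0, 0], [0, 0, 0]], "twist": [0, 0, 0]}}

```text
clock: 18.05
position: [0.554, 0.0412, 0.303]
tool_rot: [-3.142, 0.001, 0.229]
force: [-0.3, 0.2, 0.0]
grip_width: 0.0854
finger_force: 0.0
```

```bash
python3 - <<'E'
from h import *
d=grab('wrist','w8');s=monitor.observe();print(s['position'],s['tool_rot'],s['qpos'].round(2))
im=cv2.imread('pics/w8.png')
t=np.radians(13);R=np.array([[np.cos(t),-np.sin(t),0],[np.sin(t),np.cos(t),0],[0,0,1]])
c=np.array([.5538,.0413,.128])
for a,b,z in((.085,.09,.005),(.026,.022,.048)):
    q=proj(d,[c+R@np.array([i*a,j*b,z]) for i,j in((1,1),(1,-1),(-1,-1),(-1,1))]); print(q.round())
    cv2.polylines(im,[q.astype(np.int32)],True,(0,255,0),1)
cv2.imwrite('pics/w8a.png',im)
E
```

```text
[0.55405701 0.04117781 0.3031673 ] [-3.14148822e+00  2.51999915e-04  2.28548565e-01] [-0.81  0.47  0.91  1.73 -0.41  1.14 -1.12]
[[212.  84.]
 [426.  85.]
 [411. 268.]
 [226. 268.]]
[[290. 162.]
 [347. 163.]
 [346. 226.]
 [292. 226.]]
```

View pics/w8a.png

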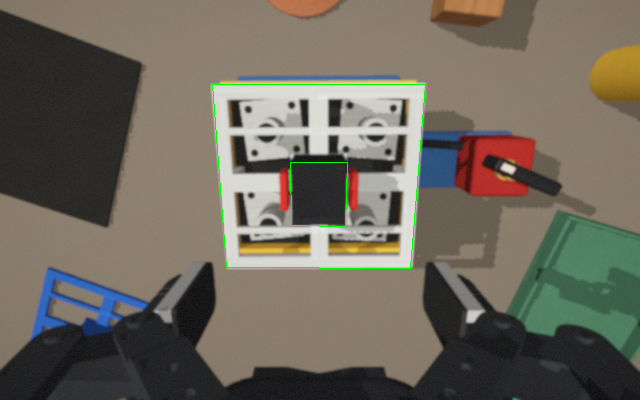

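The predicted cover and housing outlines fall on the aluminium cover (212–426, 84–268) and the buttons at (284,190) and (353,188). I'm descending to squeeze them.

Request:
{"api": "move_arm", "payload": {"gripper": [1, 1, 1, 1, 1, 1, 1, 1], "linear": [[0, 0, 3], [0, 0, 3], [0, 0, 3], [0, 0, 3], [0, 0, 2.4], [0, 0, 1], [0, 0, 1], [0, 0, 0]], "twist": [0, 0, 0, 0, 0, 0, 0, 0]}}

```text
clock: 18.9
position: [0.5541, 0.0412, 0.139]
tool_rot: [-3.142, 0.0, 0.227]
force: [0.6, 0.2, -0.1]
grip_width: 0.0853
finger_force: 0.0
```

Request:
{"api": "move_arm", "payload": {"gripper": [0.6, 0.4, 0.4, 0.4, 0.4, 0.4, 0.4, 0.4], "linear": [[0, 0, 0], [0, 0, 0], [0, 0, 0], [0, 0, 0], [0, 0, 0], [0, 0, 0], [0, 0, 0], [0, 0, 0]], "twist": [0, 0, 0, 0, 0, 0, 0, 0], "squeeze": 80}}

```text
clock: 19.7
position: [0.5549, 0.0415, 0.1414]
tool_rot: [-3.14, -0.002, 0.227]
force: [-10.1, 2.0, 34.1]
grip_width: 0.0457
finger_force: 77.3
```

```bash
python3 - <<'E'
from h import *
d=grab('side','s9'); a=cv2.imread('pics/s9.png'); print(sink('s9'))
w=grab('wrist','w9'); b=cv2.imread('pics/w9.png')
A=cv2.resize(a[130:260,270:400],(520,520),interpolation=cv2.INTER_CUBIC); B=cv2.resize(b[80:400,220:420],(280,448))
cv2.imwrite('pics/c9.png',np.hstack([A,cv2.copyMakeBorder(B,0,72,0,0,cv2.BORDER_CONSTANT)]))
s=monitor.observe();print(s['force'],s['moment'],s['grip_width'],s['position'])
E
```

```text
(np.float64(76.29670737284047), 0.25, 0.5251563191413879)
[-9.00798428  2.02990967 34.14596396] [0.44470134 2.08475204 0.24628439] 0.045672343460418846 [0.55487284 0.04157876 0.14138225]
```

View pics/c9.png

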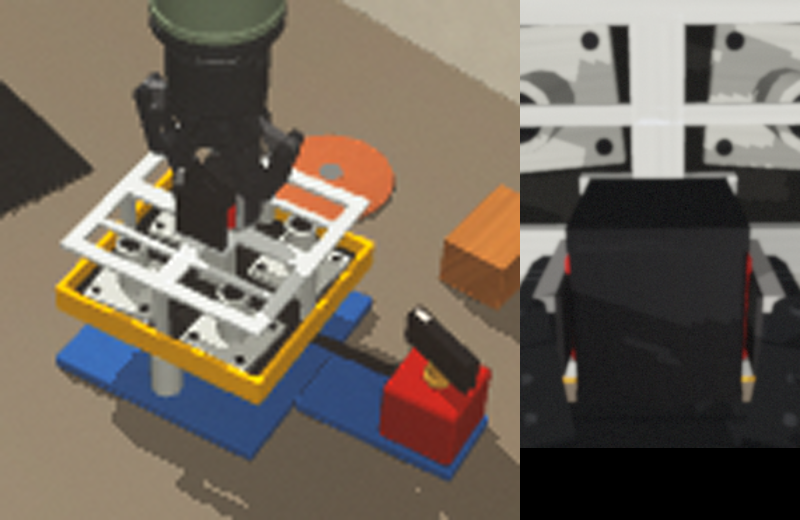

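The side crop shows the pads on the red buttons, which are pressed nearly flush with the housing. I'll lift a little and check the force.

Request:
{"api": "move_arm", "payload": {"gripper": [0.4, 0.4, 0.4, 0.4, 0.4, 0.4], "linear": [[0, 0, -0.2], [0, 0, -0.3], [0, 0, -0.5], [0, 0, -0.5], [0, 0, 0], [0, 0, 0]], "twist": [0, 0, 0, 0, 0, 0]}}

```text
clock: 20.4
position: [0.5542, 0.0413, 0.1543]
tool_rot: [-3.142, -0.0, 0.226]
force: [-0.4, 0.2, -5.6]
grip_width: 0.0451
finger_force: 82.4
```

Request:
{"api": "move_arm", "payload": {"gripper": [0.4, 0.4, 0.4, 0.4, 0.4, 0.4, 0.4, 0.4], "linear": [[0, 0, -1], [0, 0, -1], [0, 0, -1], [0, 0, -1], [0, 0, -1], [0, 0, -1], [0, 0, -1], [0, 0, -1]], "twist": [0, 0, 0, 0, 0, 0, 0, 0]}}

```text
clock: 21.2
position: [0.5541, 0.0413, 0.2352]
tool_rot: [3.142, 0.0, 0.226]
force: [-0.3, -0.4, -4.7]
grip_width: 0.0451
finger_force: 83.3
```

```bash
python3 - <<'E'
from h import *
d=load('top0'); im=cv2.imread('pics/top0.png')
m=(im.max(2)<52).astype(np.uint8); m[:145]=0;m[245:]=0;m[:,:136]=0;m[:,232:]=0
m=cv2.morphologyEx(m,cv2.MORPH_OPEN,np.ones((5,5)))
r=cv2.minAreaRect(np.argwhere(m)[:,::-1].astype(np.float32)); b=cv2.boxPoints(r); B=np.array([atz(d,*p,.004) for p in b]); print(r,B.round(3),B.mean(0))
e=B[1]-B[0];print(np.linalg.norm(e),np.degrees(np.arctan2(e[1],e[0])))
s=monitor.observe();print(s['position'],s['tool_rot'],s['force'],s['qpos'].round(2))
E
```

```text
((168.0, 202.0), (4.0, 4.0), 90.0) [[0.506 0.442 0.004]
 [0.506 0.431 0.004]
 [0.495 0.431 0.004]
 [0.495 0.442 0.004]] [0.50065085 0.43659732 0.004     ]
0.011394676882028559 -90.21406891079496
[0.55414728 0.04125169 0.23515036] [3.14158324e+00 2.65911452e-05 2.26070162e-01] [-0.28448889 -0.43073782 -4.69901248] [-0.76  0.55  0.85  1.81 -0.48  1.01 -1.06]
```

```bash
python3 - <<'E'
from h import *
d=load('top0'); im=cv2.imread('pics/top0.png'); print(im[195,185],im[195,130],im[150,190])
g=cv2.cvtColor(im,cv2.COLOR_BGR2GRAY)[140:245,130:235]
_,m=cv2.threshold(g,0,255,cv2.THRESH_OTSU|cv2.THRESH_BINARY_INV)
k=max(cv2.findContours(m,0,1)[0],key=cv2.contourArea); r=cv2.minAreaRect(k); b=cv2.boxPoints(r)+[130,140]
B=np.array([atz(d,*p,.004) for p in b]); print(r,b,B.round(3),B.mean(0))
e=B[1]-B[0];print(np.linalg.norm(e),np.degrees(np.arctan2(e[1],e[0])))
E
```

```text
[43 46 51] [106 121 134] [106 121 134]
((53.629180908203125, 54.342933654785156), (77.64662170410156, 76.99992370605469), 7.431407928466797) [[140.15241623 227.49813843]
 [150.11152267 151.14497948]
 [227.10594177 161.18772888]
 [217.14683533 237.54088593]] [[0.428 0.515 0.004]
 [0.647 0.49  0.004]
 [0.617 0.269 0.004]
 [0.399 0.296 0.004]] [0.52291554 0.39224134 0.004     ]
0.220349795533638 -6.491435802128302
```

Request:
{"api": "move_arm", "payload": {"gripper": [0.4, 0.4, 0.4, 0.4, 0.4, 0.4, 0.4, 0.4], "linear": [[0.4, -2.91, 0], [0.4, -2.91, 0], [0.4, -2.91, 0], [0.4, -2.91, 0], [0.4, -2.91, 0], [0.4, -2.91, 0], [0.4, -2.91, 0], [0.4, -2.91, 0]], "twist": [0, 0, 0, 0, 0, 0, 0, 0]}}

```text
clock: 22.0
position: [0.5329, 0.2766, 0.2347]
tool_rot: [3.142, -0.0, 0.226]
force: [0.5, 0.1, -4.5]
grip_width: 0.0448
finger_force: 83.3
```

Request:
{"api": "move_arm", "payload": {"gripper": [0.4, 0.4, 0.4, 0.4, 0.4, 0.4, 0.4, 0.4], "linear": [[0.4, -2.91, 0], [0.4, -2.91, 0], [0.4, -2.91, 0], [0.4, -2.91, 0], [0, 0, 3], [0, 0, 3], [0, 0, 3], [0, 0, 3]], "twist": [0, 0, 0, 0, 4.9, 4.9, 4.9, 4.9]}}

```text
clock: 22.8
position: [0.5226, 0.3926, 0.1135]
tool_rot: [3.141, -0.0, -0.119]
force: [0.3, 0.4, -3.1]
grip_width: 0.0452
finger_force: 83.3
```

Request:
{"api": "move_arm", "payload": {"gripper": [0.4, 0.4, 0.4, 0.4, 0.4, 0.4], "linear": [[0, 0, 2], [0, 0, 2], [0, 0, 2], [0, 0, 1], [0, 0, 0], [0, 0, 0]], "twist": [0, 0, 0, 0, 0, 0]}}

```text
clock: 23.4
position: [0.5231, 0.3925, 0.0451]
tool_rot: [-3.141, -0.001, -0.116]
force: [-0.3, 0.3, -4.1]
grip_width: 0.0451
finger_force: 83.3
```

```bash
python3 - <<'E'
from h import *
grab('top','t10');grab('side','s10');w=grab('wrist','w10')
s=monitor.observe();print(s['position'],s['tool_rot'],s['force'],s['grip_width'],s['qpos'].round(2))
a=cv2.imread('pics/t10.png')[90:260,120:360]; b=cv2.imread('pics/s10.png')[110:280,180:420]
cv2.imwrite('pics/c10.png',cv2.resize(np.vstack([a,b]),None,fx=1.75,fy=1.75))
E
```

```text
[0.5231012  0.39267732 0.04535437] [-3.14059651e+00 -9.00255531e-04 -1.15889171e-01] [ 0.53102656 -1.43204795 -4.11146475] 0.044861097841371295 [-1.17  0.95  0.74  1.67 -0.81  0.86 -1.77]
```

View pics/c10.png

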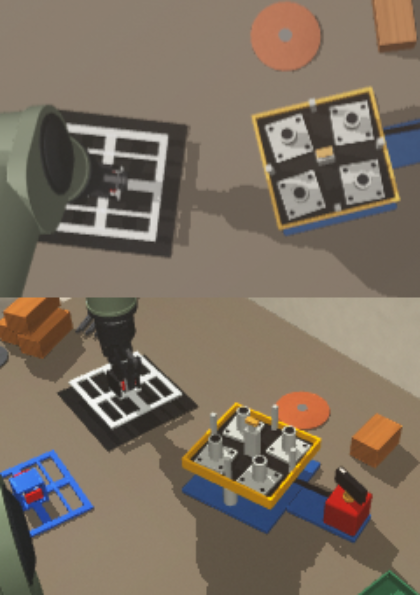

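The top view shows the cover level and centred over the mat. Four feet stand in the carrier, with top-view bosses near (284,166), (320,158), (291,199) and (326,193). Lowering the cover.

Request:
{"api": "move_arm", "payload": {"gripper": [0.4, 0.4, 0.4, 0.4, 0.4, 0.4, 0.4], "linear": [[0, 0, 1], [0, 0, 1], [0, 0, 0.4], [0, 0, 0.3], [0, 0, 0.2], [0, 0, 0.2], [0, 0, 0]], "twist": [0, 0, 0, 0, 0, 0, 0]}}

```text
clock: 24.25
position: [0.5225, 0.3922, 0.0175]
tool_rot: [-3.14, 0.002, -0.116]
force: [-30.8, -13.2, 77.7]
grip_width: 0.0449
finger_force: 102.3
```

Request:
{"api": "move_arm", "payload": {"gripper": [0.4, 0.4, 0.4], "linear": [[0, 0, -0.2], [0, 0, 0], [0, 0, 0]], "twist": [0, 0, 0]}}

```text
clock: 24.55
position: [0.5224, 0.3921, 0.0178]
tool_rot: [-3.141, 0.001, -0.116]
force: [-21.2, -8.6, 47.3]
grip_width: 0.0452
finger_force: 94.6
```

Request:
{"api": "move_arm", "payload": {"gripper": [0.4, 0.4, 0.4], "linear": [[0, 0, -0.25], [0, 0, 0], [0, 0, 0]], "twist": [0, 0, 0]}}

```text
clock: 24.85
position: [0.5229, 0.3925, 0.0181]
tool_rot: [-3.141, -0.0, -0.116]
force: [-3.2, -0.2, 8.8]
grip_width: 0.0451
finger_force: 86.1
```

Contact is light now, so I'm releasing and rising.

Request:
{"api": "move_arm", "payload": {"gripper": [0.7, 1, 1, 1, 1, 1, 1], "linear": [[0, 0, 0], [0, 0, 0], [0, 0, 0], [0, 0, 0], [0, 0, 0], [0, 0, 0], [0, 0, 0]], "twist": [0, 0, 0, 0, 0, 0, 0]}}

```text
clock: 25.55
position: [0.5227, 0.3924, 0.0178]
tool_rot: [-3.142, -0.0, -0.116]
force: [0.2, -0.0, 0.3]
grip_width: 0.0854
finger_force: 0.0
```

Request:
{"api": "move_arm", "payload": {"gripper": [1, 1, 1, 1, 1, 1, 1, 1], "linear": [[0, 0, -1], [0, 0, -2], [0, 0, -3], [0, 0, -4], [0, 0, -4], [0, 0, -4], [0, 0, -4], [0, 0, -3]], "twist": [0, 0, 0, 0, 0, 0, 0, 0]}}

```text
clock: 26.35
position: [0.523, 0.3918, 0.2723]
tool_rot: [-3.14, -0.002, -0.117]
force: [0.5, 1.1, -0.3]
grip_width: 0.0853
finger_force: 0.0
```

```bash
python3 - <<'E'
from h import *
d=grab('top','t11');s=monitor.observe();print(s['position'],s['tool_rot'],s['qpos'].round(2),s['clock'])
a=cv2.imread('pics/t11.png')
cv2.imwrite('pics/c11.png',cv2.resize(a[120:240,240:360],(600,600),interpolation=cv2.INTER_CUBIC))
E
```

```text
[0.52439013 0.39215308 0.27634588] [-3.13655246 -0.0052691  -0.11703924] [-1.27  0.71  0.95  1.5  -0.6   1.23 -1.93] 26.4
```

View pics/c11.png

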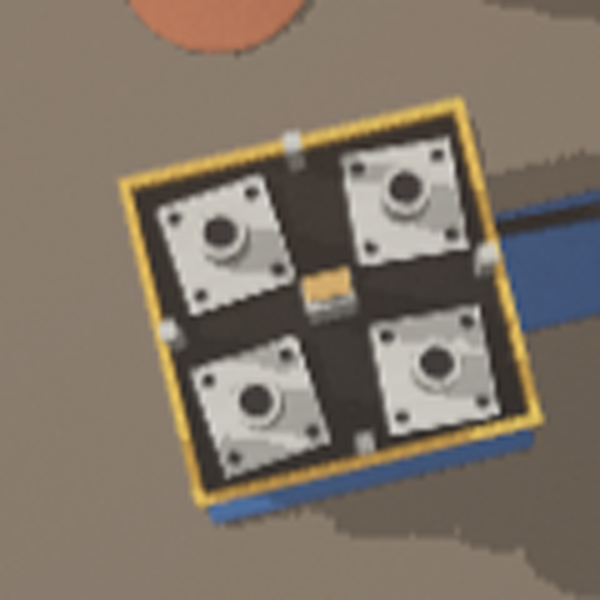

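The crop shows four feet. Boss tops in crop pixels are A(223,232), B(405,190), C(258,401) and D(437,362), with the catch-post head at (327,285).

```bash
cat >> h.py <<'E'
PX=dict(A=(223,232),B=(405,190),C=(258,401),D=(437,362))
def bosses(f):
    "boss tops by template match against t11; prints shift"
    a=cv2.imread('pics/t11.png'); b=cv2.imread('pics/'+f+'.png'); d=load(f); out={}
    for k,(x,y) in PX.items():
        u,v=240+x/5-.4,120+y/5-.4; i,j=int(u),int(v)
        t=cv2.resize(a[j-7:j+8,i-7:i+8],None,fx=4,fy=4,interpolation=cv2.INTER_CUBIC)
        r=cv2.matchTemplate(cv2.resize(b[j-22:j+23,i-22:i+23],None,fx=4,fy=4,interpolation=cv2.INTER_CUBIC),t,cv2.TM_CCOEFF_NORMED)
        _,m,_,l=cv2.minMaxLoc(r); du,dv=l[0]/4-15,l[1]/4-15
        P=atz(d,u+du,v+dv,.122); t=np.radians(13); q=P[:2]-[.5538,.0413]
        out[k]=P; print(k,P[:2].round(4),'lift',(np.array([[np.cos(t),np.sin(t)],[-np.sin(t),np.cos(t)]])@q).round(3),'px shift',du,dv,round(m,3))
    return out
def go(x,y,z,yaw=None):
    s=monitor.observe(); p=s['position']; R=Ro.from_euler('xyz',s['tool_rot']).as_matrix()
    v=R.T@(np.array([x,y,z])-p); tw=None if yaw is None else (np.degrees(s['tool_rot'][2])-yaw+180)%360-180
    print('tool cm',(v*100).round(2),'twist',tw, 'yaw',np.degrees(s['tool_rot'][2]).round(2),'z',p[2].round(4),'t',s['clock'])
E
python3 - <<'E'
from h import *
bosses('t11')
a=load('t11');im=cv2.imread('pics/t11.png')
hsv=cv2.cvtColor(im,cv2.COLOR_BGR2HSV); m=cv2.inRange(hsv,(55,50,15),(90,255,255)); m[:,:400]=0; m[260:]=0
k=max(cv2.findContours(m,0,1)[0],key=cv2.contourArea);r=cv2.minAreaRect(k);B=np.array([atz(a,*p,.02) for p in cv2.boxPoints(r)]);print(r,B.round(3),B.mean(0))
go(.5538,.0413,.26,103)
E
```

```text
A [0.5859 0.0965] lift [0.044 0.047] px shift 0.0 0.0 0.998
B [0.6075 0.002 ] lift [ 0.044 -0.05 ] px shift 0.0 0.0 0.997
C [0.498  0.0785] lift [-0.046  0.049] px shift 0.0 0.0 0.999
D [ 0.5179 -0.0141] lift [-0.047 -0.046] px shift 0.0 0.0 0.999
((451.40234375, 214.70867919921875), (69.85748291015625, 66.86235809326172), 3.2704875469207764) [[ 0.373 -0.263  0.02 ]
 [ 0.561 -0.277  0.02 ]
 [ 0.549 -0.476  0.02 ]
 [ 0.36  -0.46   0.02 ]] [ 0.46100421 -0.36921772  0.02      ]
tool cm [ 7.01 34.51  1.5 ] twist -109.70585430943963 yaw -6.71 z 0.2763 t 26.4
```

Request:
{"api": "move_arm", "payload": {"gripper": [1, 1, 1, 1, 1, 1, 1, 1], "linear": [[0, 0, 0], [0, 0, 0], [0, 0, 0], [0, 0, 0], [0, 0, 0], [0, 0, 0], [0, 0, 0], [0, 0, 0]], "twist": [-8.44, -8.44, -8.44, -8.44, -8.44, -8.44, -8.44, -8.44]}}

```text
clock: 27.2
position: [0.5229, 0.3917, 0.2693]
tool_rot: [3.141, -0.001, 1.068]
force: [0.3, -0.6, -0.9]
grip_width: 0.0854
finger_force: 0.0
```

Request:
{"api": "move_arm", "payload": {"gripper": [0.7, 0.7, 0.7, 0.7, 0.7, 0.7, 0.7], "linear": [[0, 0, 0], [0, 0, 0], [0, 0, 0], [0, 0, 0], [0, 0, 0], [0, 0, 0], [0, 0, 0]], "twist": [-8.44, -8.44, -8.44, -8.44, -8.44, 0, 0]}}

```text
clock: 27.9
position: [0.5229, 0.3919, 0.2687]
tool_rot: [3.141, -0.0, 1.794]
force: [-0.2, 0.2, 0.3]
grip_width: 0.0598
finger_force: 0.0
```

```bash
python3 - <<'E'
from h import *
grab('top','t12'); P=bosses('t12'); go(*P['A'][:2],.2,103); print(monitor.observe()['grip_width'])
E
```

```text
A [0.5859 0.0965] lift [0.044 0.047] px shift 0.0 0.0 0.998
B [0.6075 0.002 ] lift [ 0.044 -0.05 ] px shift 0.0 0.0 0.996
C [0.498  0.0785] lift [-0.046  0.049] px shift 0.0 0.0 0.939
D [ 0.5179 -0.0141] lift [-0.047 -0.046] px shift 0.0 0.0 0.999
tool cm [-30.21  -0.4    6.85] twist -0.20649051961703435 yaw 102.79 z 0.2685 t 27.95
0.05944227798282362
```

Request:
{"api": "move_arm", "payload": {"gripper": [0.7, 0.7, 0.7, 0.7, 0.7, 0.7, 0.7, 0.7], "linear": [[-3.78, -0.05, 0.86], [-3.78, -0.05, 0.86], [-3.78, -0.05, 0.86], [-3.78, -0.05, 0.86], [-3.78, -0.05, 0.86], [-3.78, -0.05, 0.86], [-3.78, -0.05, 0.86], [-3.78, -0.05, 0.86]], "twist": [0, 0, 0, 0, 0, 0, 0, 0]}}

```text
clock: 28.75
position: [0.5873, 0.0953, 0.199]
tool_rot: [3.141, 0.0, 1.795]
force: [-0.4, 0.7, -0.2]
grip_width: 0.0597
finger_force: 0.0
```

Request:
{"api": "move_arm", "payload": {"gripper": [0.7, 0.7, 0.7], "linear": [[0, 0, 0], [0, 0, 0], [0, 0, 0]], "twist": [0, 0, 0]}}

```text
clock: 29.05
position: [0.5871, 0.0979, 0.1992]
tool_rot: [3.141, -0.0, 1.798]
force: [0.3, -0.2, 0.2]
grip_width: 0.0602
finger_force: 0.0
```

```bash
python3 - <<'E'
from h import *
w=grab('wrist','w13'); go(.5859,.0965,.092)
im=cv2.imread('pics/w13.png')
q=proj(w,[.5859,.0965,.122])[0]; print(q)
cv2.circle(im,(int(q[0]),int(q[1])),3,(0,255,0),-1)
for x,y in ((.6075,.002),(.498,.0785),(.5179,-.0141)):
    q=proj(w,[x,y,.122])[0]; cv2.circle(im,(int(q[0]),int(q[1])),3,(0,255,0),-1)
cv2.imwrite('pics/w13a.png',im)
E
```

```text
tool cm [-0.14 -0.16 10.72] twist None yaw 103.09 z 0.1992 t 29.1
[316.49741114 215.80821493]
```

View pics/w13a.png

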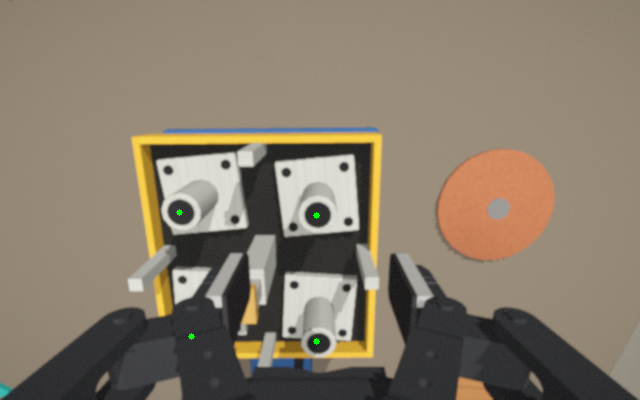

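The wrist view shows the projected points sitting on the bosses (target at (316,215)), with the fingers clear of the rest posts.

Request:
{"api": "move_arm", "payload": {"gripper": [0.7, 0.7, 0.7, 0.7, 0.7], "linear": [[-0.14, -0.16, 3], [0, 0, 3], [0, 0, 3], [0, 0, 1.7], [0, 0, 0]], "twist": [0, 0, 0, 0, 0]}}

```text
clock: 29.6
position: [0.5847, 0.096, 0.0901]
tool_rot: [-3.138, -0.0, 1.8]
force: [-0.3, -0.3, 0.7]
grip_width: 0.0598
finger_force: 0.0
```

Request:
{"api": "move_arm", "payload": {"gripper": [0, 0, 0, 0, 0, 0], "linear": [[0, 0, 0], [0, 0, 0], [0, 0, 0], [0, 0, 0], [0, 0, 0], [0, 0, 0]], "twist": [0, 0, 0, 0, 0, 0], "squeeze": 80}}

```text
clock: 30.2
position: [0.5867, 0.0956, 0.0936]
tool_rot: [3.139, -0.0, 1.799]
force: [-2.9, 1.3, 8.2]
grip_width: 0.0237
finger_force: 78.0
```

Request:
{"api": "move_arm", "payload": {"gripper": [0, 0, 0, 0, 0, 0, 0], "linear": [[0, 0, -1], [0, 0, -2], [0, 0, -2], [0, 0, -3], [0, 0, -3], [0, 0, 0], [0, 0, 0]], "twist": [0, 0, 0, 0, 0, 0, 0]}}

```text
clock: 30.9
position: [0.586, 0.0954, 0.2029]
tool_rot: [3.14, -0.0, 1.799]
force: [0.2, 0.6, -2.5]
grip_width: 0.024
finger_force: 79.0
```

```bash
python3 - <<'E'
from h import *
t=np.radians(-4);X=np.array([np.cos(t),np.sin(t)]);Y=np.array([-np.sin(t),np.cos(t)])
for i in(1,-1):
  for j in (1,-1): print(i,j,(np.array([.461,-.369])+.044*(i*X+j*Y)).round(3))
p=np.array([.461,-.369])+.044*(X+Y*-1); go(*p,.2)
E
```

```text
1 1 [ 0.508 -0.328]
1 -1 [ 0.502 -0.416]
-1 1 [ 0.42  -0.322]
-1 -1 [ 0.414 -0.41 ]
tool cm [-47.9  -19.78   0.25] twist None yaw 103.09 z 0.2029 t 30.9
```

Request:
{"api": "move_arm", "payload": {"gripper": [0, 0, 0, 0, 0, 0, 0, 0], "linear": [[-3.685, -1.52, 0], [-3.685, -1.52, 0], [-3.685, -1.52, 0], [-3.685, -1.52, 0], [-3.685, -1.52, 0], [-3.685, -1.52, 0], [-3.685, -1.52, 0], [-3.685, -1.52, 0]], "twist": [0, 0, 0, 0, 0, 0, 0, 0]}}

```text
clock: 31.7
position: [0.5332, -0.2208, 0.2012]
tool_rot: [-3.14, -0.001, 1.799]
force: [0.7, -0.5, -2.9]
grip_width: 0.0238
finger_force: 79.0
```

Request:
{"api": "move_arm", "payload": {"gripper": [0, 0, 0, 0, 0, 0, 0], "linear": [[-3.685, -1.52, 0], [-3.685, -1.52, 0], [-3.685, -1.52, 0], [-3.685, -1.52, 0], [-3.685, -1.52, 0], [0, 0, 0], [0, 0, 0]], "twist": [0, 0, 0, 0, 0, 0, 0]}}

```text
clock: 32.4
position: [0.5008, -0.4167, 0.2008]
tool_rot: [-3.14, -0.001, 1.797]
force: [0.0, 0.5, -3.5]
grip_width: 0.024
finger_force: 79.0
```

```bash
python3 - <<'E'
from h import *
grab('wrist','w14'); go(.502,-.416,.03); print(monitor.observe()['qpos'].round(2),monitor.observe()['grip_width'],monitor.observe()['force'])
# tray check: project tray corners on the wrist image
d=load('w14'); im=cv2.imread('pics/w14.png'); t=np.radians(-4);R=np.array([[np.cos(t),-np.sin(t)],[np.sin(t),np.cos(t)]])
q=proj(d,[np.r_[np.array([.461,-.369])+R@np.array([i,j])*.095,.025] for i,j in((1,1),(1,-1),(-1,-1),(-1,1))]);print(q.round())
cv2.polylines(im,[q.astype(np.int32)],True,(0,0,255),1); cv2.imwrite('pics/w14a.png',im)
E
```

```text
tool cm [-0.08  0.06 17.09] twist None yaw 103.06 z 0.2009 t 32.45
[ 0.31  0.64  0.46  1.57 -0.32  1.01  1.09] 0.024151318562768677 [ 0.06445515  0.02143264 -3.50993363]
[[428.  43.]
 [355. 245.]
 [162. 190.]
 [204. -34.]]
```

View pics/w14a.png

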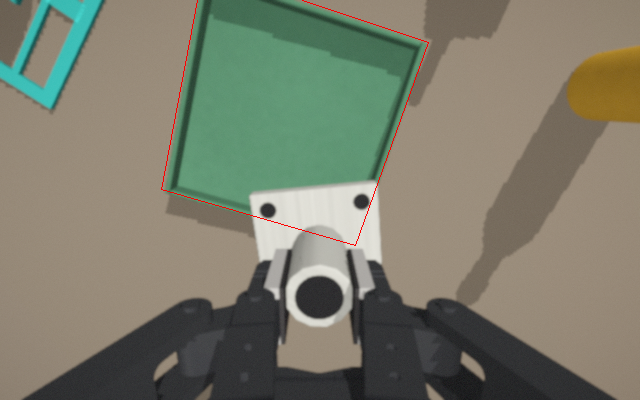

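The wrist view shows the foot held upright over the tray, and the tray outline matches to about 4 mm. I'll turn 17° to align the plate and lower it.

Request:
{"api": "move_arm", "payload": {"gripper": [0, 0, 0, 0, 0, 0, 0, 0], "linear": [[0, 0, 2.5], [0, 0, 2.5], [0, 0, 3], [0, 0, 3], [0, 0, 3], [0, 0, 2], [0, 0, 0.7], [0, 0, 0]], "twist": [8.5, 8.5, 0, 0, 0, 0, 0, 0]}}

```text
clock: 33.25
position: [0.5018, -0.4151, 0.0343]
tool_rot: [-3.14, -0.001, 1.503]
force: [0.2, 0.6, -2.9]
grip_width: 0.0239
finger_force: 79.1
```

Request:
{"api": "move_arm", "payload": {"gripper": [0, 0, 0], "linear": [[0, 0, 0.2], [0, 0, 0], [0, 0, 0]], "twist": [0, 0, 0]}}

```text
clock: 33.55
position: [0.5022, -0.4163, 0.0339]
tool_rot: [3.141, 0.001, 1.502]
force: [0.0, -0.5, -3.7]
grip_width: 0.0241
finger_force: 79.1
```

Request:
{"api": "move_arm", "payload": {"gripper": [0, 0, 0, 0], "linear": [[0, 0, 0.2], [0, 0, 0.2], [0, 0, 0], [0, 0, 0]], "twist": [0, 0, 0, 0]}}

```text
clock: 33.95
position: [0.5018, -0.4162, 0.0289]
tool_rot: [-3.141, -0.0, 1.502]
force: [-0.2, 0.6, -2.4]
grip_width: 0.0238
finger_force: 79.1
```

Request:
{"api": "move_arm", "payload": {"gripper": [0, 0, 0], "linear": [[0, 0, 0.15], [0, 0, 0], [0, 0, 0]], "twist": [0, 0, 0]}}

```text
clock: 34.25
position: [0.5018, -0.4163, 0.0286]
tool_rot: [3.141, -0.0, 1.502]
force: [-4.7, 5.5, 15.7]
grip_width: 0.0242
finger_force: 81.4
```

Request:
{"api": "move_arm", "payload": {"gripper": [0.6, 0.7, 0.7, 0.7, 0.7], "linear": [[0, 0, -0.1], [0, 0, 0], [0, 0, 0], [0, 0, 0], [0, 0, 0]], "twist": [0, 0, 0, 0, 0]}}

```text
clock: 34.75
position: [0.5018, -0.4162, 0.0284]
tool_rot: [-3.142, 0.0, 1.502]
force: [0.3, -0.2, -0.6]
grip_width: 0.0599
finger_force: 0.0
```

Request:
{"api": "move_arm", "payload": {"gripper": [0.7, 0.7, 0.7, 0.7, 0.7, 0.7, 0.7, 0.7], "linear": [[0, 0, -1], [0, 0, -2], [0, 0, -3], [0, 0, -3], [0, 0, -4], [0, 0, -4], [0, 0, 0], [0, 0, 0]], "twist": [0, 0, 0, 0, -8.5, -8.5, 0, 0]}}

```text
clock: 35.55
position: [0.502, -0.4164, 0.1999]
tool_rot: [3.14, 0.001, 1.798]
force: [-0.6, 0.3, -1.5]
grip_width: 0.0596
finger_force: 0.0
```

```bash
python3 - <<'E'
from h import *
grab('top','t15'); P=bosses('t15'); go(*P['B'][:2],.2,103)
E
```

```text
A [0.6029 0.1321] lift [0.068 0.077] px shift -13.75 -6.5 0.58
B [0.6075 0.002 ] lift [ 0.044 -0.05 ] px shift 0.0 0.0 0.996
C [0.498  0.0785] lift [-0.046  0.049] px shift 0.0 0.0 0.999
D [ 0.5179 -0.0141] lift [-0.047 -0.046] px shift 0.0 0.0 0.999
tool cm [38.36 19.71 -0.12] twist -0.0053448959122306405 yaw 102.99 z 0.1987 t 35.6
```

Request:
{"api": "move_arm", "payload": {"gripper": [0.7, 0.7, 0.7, 0.7, 0.7, 0.7, 0.7, 0.7], "linear": [[3.49, 1.79, 0], [3.49, 1.79, 0], [3.49, 1.79, 0], [3.49, 1.79, 0], [3.49, 1.79, 0], [3.49, 1.79, 0], [3.49, 1.79, 0], [3.49, 1.79, 0]], "twist": [0, 0, 0, 0, 0, 0, 0, 0]}}

```text
clock: 36.4
position: [0.5777, -0.1101, 0.1975]
tool_rot: [-3.14, -0.0, 1.798]
force: [1.5, 0.1, 0.6]
grip_width: 0.0601
finger_force: 0.0
```

Request:
{"api": "move_arm", "payload": {"gripper": [0.7, 0.7, 0.7, 0.7, 0.7, 0.7, 0.7], "linear": [[3.49, 1.79, 0], [3.49, 1.79, 0], [3.49, 1.79, 0], [0, 0, 0], [0, 0, 0], [0, 0, 0], [0, 0, 0]], "twist": [0, 0, 0, 0, 0, 0, 0]}}

```text
clock: 37.1
position: [0.6065, 0.001, 0.1983]
tool_rot: [-3.141, 0.0, 1.797]
force: [-0.2, 0.8, 0.8]
grip_width: 0.0598
finger_force: 0.0
```

```bash
python3 - <<'E'
from h import *
go(.6075,.002,.092)
w=grab('wrist','w16'); im=cv2.imread('pics/w16.png')
# check dark bore around the projection
q=proj(w,[.6075,.002,.122])[0]; g=cv2.cvtColor(im,cv2.COLOR_BGR2GRAY); print(q, g[int(q[1])-24:int(q[1])+25:4,int(q[0])-24:int(q[0])+25:4])
E
```

```text
tool cm [ 0.08  0.13 10.63] twist None yaw 102.96 z 0.1983 t 37.1
[320.82175523 213.41747682] [[218 217 216 196 144 157 169 176 181 180 165 175 176]
 [218 216 215 140 146 159 168 177 181 180 172 173 175]
 [217 216 212 131 153 195 211 217 215 192 178 172 175]
 [217 215 200 152 214 214 198 186 209 221 209 169 193]
 [216 199 164 213 211  93  47  46  51 159 222 195 213]
 [217 180 186 216  99  46  48  45  48  48 189 217 219]
 [213 173 197 207  53  47  46  46  48  44 136 216 218]
 [194 171 199 208  53  46  49  49  48  48 142 214 218]
 [ 71 169 182 217 122  47  44  49  46  53 202 216 213]
 [ 99 172 175 204 213 123  56  50  74 183 218 217 153]
 [173 171 176 175 197 216 209 206 211 214 218 218 196]
 [ 64  81  93  99 107 129 154 172 185 190 200 208 212]
 [ 35  43  37  33  36  34  36  42  43  44  42  43  43]]
```

The bore is centred on the prediction, so I'm going down, gripping and lifting.

Request:
{"api": "move_arm", "payload": {"gripper": [0.7, 0.7, 0.7, 0.7, 0.7], "linear": [[0.08, 0.13, 3], [0, 0, 3], [0, 0, 3], [0, 0, 1.6], [0, 0, 0]], "twist": [0, 0, 0, 0, 0]}}

```text
clock: 37.65
position: [0.6069, 0.0028, 0.0909]
tool_rot: [-3.139, -0.0, 1.798]
force: [-0.3, 0.1, 1.4]
grip_width: 0.0596
finger_force: 0.0
```

Request:
{"api": "move_arm", "payload": {"gripper": [0, 0, 0, 0, 0, 0], "linear": [[0, 0, 0], [0, 0, 0], [0, 0, 0], [0, 0, 0], [0, 0, 0], [0, 0, 0]], "twist": [0, 0, 0, 0, 0, 0], "squeeze": 80}}

```text
clock: 38.25
position: [0.6087, 0.0033, 0.0942]
tool_rot: [3.139, 0.0, 1.799]
force: [-1.3, -1.0, 9.5]
grip_width: 0.0241
finger_force: 78.0
```

Request:
{"api": "move_arm", "payload": {"gripper": [0, 0, 0, 0, 0, 0, 0], "linear": [[0, 0, -1], [0, 0, -2], [0, 0, -2], [0, 0, -3], [0, 0, -3], [0, 0, 0], [0, 0, 0]], "twist": [0, 0, 0, 0, 0, 0, 0]}}

```text
clock: 38.95
position: [0.608, 0.0036, 0.2035]
tool_rot: [3.14, -0.0, 1.799]
force: [0.1, 1.2, -3.4]
grip_width: 0.0239
finger_force: 78.9
```

```bash
python3 - <<'E'
from h import *
go(.414,-.41,.2)
E
```

```text
tool cm [-35.89 -28.26   0.3 ] twist None yaw 103.08 z 0.2035 t 38.95
```

Request:
{"api": "move_arm", "payload": {"gripper": [0, 0, 0, 0, 0, 0, 0, 0], "linear": [[-2.99, -2.355, 0], [-2.99, -2.355, 0], [-2.99, -2.355, 0], [-2.99, -2.355, 0], [-2.99, -2.355, 0], [-2.99, -2.355, 0], [-2.99, -2.355, 0], [-2.99, -2.355, 0]], "twist": [0, 0, 0, 0, 0, 0, 0, 0]}}

```text
clock: 39.75
position: [0.4771, -0.2732, 0.2017]
tool_rot: [-3.14, -0.001, 1.799]
force: [1.2, -0.6, -1.8]
grip_width: 0.0241
finger_force: 79.0
```

Request:
{"api": "move_arm", "payload": {"gripper": [0, 0, 0, 0, 0, 0, 0], "linear": [[-2.99, -2.355, 0], [-2.99, -2.355, 0], [-2.99, -2.355, 0], [-2.99, -2.355, 0], [0, 0, 0], [0, 0, 0], [0, 0, 0]], "twist": [0, 0, 0, 0, 8.5, 8.5, 0]}}

```text
clock: 40.45
position: [0.4132, -0.4098, 0.2015]
tool_rot: [-3.14, -0.001, 1.499]
force: [0.2, 0.4, -3.4]
grip_width: 0.0239
finger_force: 79.1
```

```bash
python3 - <<'E'
from h import *
go(.414,-.41,.0315,86); s=monitor.observe(); print(s['force'],s['grip_width'])
E
```

```text
tool cm [-0.03  0.11 17.  ] twist -0.11245194056650121 yaw 85.89 z 0.2015 t 40.45
[ 0.17980082  0.44373849 -3.39232184] 0.023912690093487038
```

Request:
{"api": "move_arm", "payload": {"gripper": [0, 0, 0, 0, 0, 0, 0, 0], "linear": [[0, 0.1, 3], [0, 0, 3], [0, 0, 3], [0, 0, 3], [0, 0, 3], [0, 0, 1.7], [0, 0, 0], [0, 0, 0]], "twist": [0, 0, 0, 0, 0, 0, 0, 0]}}

```text
clock: 41.25
position: [0.4147, -0.4101, 0.0357]
tool_rot: [-3.141, -0.0, 1.505]
force: [-0.1, -0.5, -1.9]
grip_width: 0.0239
finger_force: 79.0
```

Request:
{"api": "move_arm", "payload": {"gripper": [0, 0, 0, 0], "linear": [[0, 0, 0.2], [0, 0, 0.2], [0, 0, 0], [0, 0, 0]], "twist": [0, 0, 0, 0]}}

```text
clock: 41.65
position: [0.4149, -0.4102, 0.0318]
tool_rot: [3.141, 0.0, 1.503]
force: [0.4, 0.0, -2.8]
grip_width: 0.024
finger_force: 79.0
```

Request:
{"api": "move_arm", "payload": {"gripper": [0, 0, 0, 0], "linear": [[0, 0, 0.15], [0, 0, 0.1], [0, 0, 0], [0, 0, 0]], "twist": [0, 0, 0, 0]}}

```text
clock: 42.05
position: [0.4148, -0.4101, 0.0292]
tool_rot: [3.141, -0.0, 1.502]
force: [-1.0, 2.3, 6.8]
grip_width: 0.0241
finger_force: 80.0
```

Contact. Releasing and going back for C.

Request:
{"api": "move_arm", "payload": {"gripper": [0.6, 0.7, 0.7, 0.7, 0.7], "linear": [[0, 0, 0], [0, 0, 0], [0, 0, 0], [0, 0, 0], [0, 0, 0]], "twist": [0, 0, 0, 0, 0]}}

```text
clock: 42.55
position: [0.4147, -0.4101, 0.029]
tool_rot: [-3.142, 0.0, 1.502]
force: [-0.8, 0.2, -0.3]
grip_width: 0.0596
finger_force: 0.0
```

Request:
{"api": "move_arm", "payload": {"gripper": [0.7, 0.7, 0.7, 0.7, 0.7, 0.7, 0.7, 0.7], "linear": [[0, 0, -1], [0, 0, -2], [0, 0, -3], [0, 0, -3], [0, 0, -4], [0, 0, -4], [0, 0, 0], [0, 0, 0]], "twist": [0, 0, 0, 0, -8.5, -8.5, 0, 0]}}

```text
clock: 43.35
position: [0.4149, -0.4103, 0.2004]
tool_rot: [3.14, 0.001, 1.798]
force: [0.0, -1.1, -0.8]
grip_width: 0.0597
finger_force: 0.0
```

```bash
python3 - <<'E'
from h import *
grab('top','t17'); P=bosses('t17'); go(*P['C'][:2],.2,103)
E
```

```text
A [0.6029 0.1321] lift [0.068 0.077] px shift -13.75 -6.5 0.579
B [ 0.6088 -0.0025] lift [ 0.044 -0.055] px shift 1.75 -0.5 0.466
C [0.498  0.0785] lift [-0.046  0.049] px shift 0.0 0.0 0.999
D [ 0.5179 -0.0141] lift [-0.047 -0.046] px shift 0.0 0.0 0.999
tool cm [45.71 19.12 -0.06] twist 0.011870378838352735 yaw 103.01 z 0.1993 t 43.4
```

Request:
{"api": "move_arm", "payload": {"gripper": [0.7, 0.7, 0.7, 0.7, 0.7, 0.7, 0.7, 0.7], "linear": [[3.516, 1.47, 0], [3.516, 1.47, 0], [3.516, 1.47, 0], [3.516, 1.47, 0], [3.516, 1.47, 0], [3.516, 1.47, 0], [3.516, 1.47, 0], [3.516, 1.47, 0]], "twist": [0, 0, 0, 0, 0, 0, 0, 0]}}

```text
clock: 44.2
position: [0.4651, -0.1079, 0.1982]
tool_rot: [-3.14, -0.0, 1.798]
force: [0.9, -0.2, 0.3]
grip_width: 0.0595
finger_force: 0.0
```

Request:
{"api": "move_arm", "payload": {"gripper": [0.7, 0.7, 0.7, 0.7, 0.7, 0.7, 0.7, 0.7], "linear": [[3.516, 1.47, 0], [3.516, 1.47, 0], [3.516, 1.47, 0], [3.516, 1.47, 0], [3.516, 1.47, 0], [0, 0, 0], [0, 0, 0], [0, 0, 0]], "twist": [0, 0, 0, 0, 0, 0, 0, 0]}}

```text
clock: 45.0
position: [0.4971, 0.0773, 0.1985]
tool_rot: [-3.14, 0.001, 1.797]
force: [-1.1, -0.6, 0.7]
grip_width: 0.0601
finger_force: 0.0
```

```bash
cat >> h.py <<'E'
def bore(f,x,y):
    w=grab('wrist',f); q=proj(w,[x,y,.122])[0]; g=cv2.cvtColor(cv2.imread('pics/'+f+'.png'),cv2.COLOR_BGR2GRAY)
    u,v=int(q[0]),int(q[1]); m=(g[v-24:v+25,u-24:u+25]<70).astype(np.uint8)
    n,_,st,c=cv2.connectedComponentsWithStats(m); print('proj',q.round(),'blobs',[(s[4],(k+[u-24,v-24]).round()) for s,k in zip(st[1:],c[1:]) if s[4]>60])
E
python3 - <<'E'
from h import *
go(.498,.0785,.092); bore('w18',.498,.0785)
E
```

```text
tool cm [ 0.1   0.13 10.65] twist None yaw 102.99 z 0.1985 t 45.0
proj [321. 213.] blobs [(np.int32(400), array([322., 212.])), (np.int32(207), array([324., 235.]))]
```

Request:
{"api": "move_arm", "payload": {"gripper": [0.7, 0.7, 0.7, 0.7, 0.7], "linear": [[0.1, 0.13, 3], [0, 0, 3], [0, 0, 3], [0, 0, 1.6], [0, 0, 0]], "twist": [0, 0, 0, 0, 0]}}

```text
clock: 45.55
position: [0.4974, 0.0782, 0.0913]
tool_rot: [-3.138, 0.001, 1.797]
force: [-0.6, -0.2, 0.8]
grip_width: 0.0596
finger_force: 0.0
```

Request:
{"api": "move_arm", "payload": {"gripper": [0, 0, 0, 0, 0, 0], "linear": [[0, 0, 0], [0, 0, 0], [0, 0, 0], [0, 0, 0], [0, 0, 0], [0, 0, 0]], "twist": [0, 0, 0, 0, 0, 0], "squeeze": 80}}

```text
clock: 46.15
position: [0.4991, 0.0795, 0.0943]
tool_rot: [3.14, -0.0, 1.799]
force: [-2.5, -1.8, 12.3]
grip_width: 0.024
finger_force: 77.8
```

Request:
{"api": "move_arm", "payload": {"gripper": [0, 0, 0, 0, 0, 0, 0], "linear": [[0, 0, -1], [0, 0, -2], [0, 0, -2], [0, 0, -3], [0, 0, -3], [0, 0, 0], [0, 0, 0]], "twist": [0, 0, 0, 0, 0, 0, 0]}}

```text
clock: 46.85
position: [0.4986, 0.0799, 0.2039]
tool_rot: [3.14, -0.001, 1.799]
force: [-0.4, -0.3, -2.9]
grip_width: 0.0236
finger_force: 78.9
```

```bash
python3 - <<'E'
from h import *
go(.508,-.328,.2)
E
```

```text
tool cm [-39.94  -8.33   0.35] twist None yaw 103.09 z 0.2039 t 46.85
```

Request:
{"api": "move_arm", "payload": {"gripper": [0, 0, 0, 0, 0, 0, 0, 0], "linear": [[-3.994, -0.833, 0], [-3.994, -0.833, 0], [-3.994, -0.833, 0], [-3.994, -0.833, 0], [-3.994, -0.833, 0], [-3.994, -0.833, 0], [-3.994, -0.833, 0], [-3.994, -0.833, 0]], "twist": [0, 0, 0, 0, 0, 0, 0, 0]}}

```text
clock: 47.65
position: [0.5052, -0.2481, 0.2021]
tool_rot: [-3.14, -0.001, 1.799]
force: [0.8, 0.1, -3.2]
grip_width: 0.024
finger_force: 79.0
```

Request:
{"api": "move_arm", "payload": {"gripper": [0, 0, 0, 0, 0, 0, 0], "linear": [[-3.994, -0.833, 0], [-3.994, -0.833, 0], [0, 0, 0], [0, 0, 0], [0, 0, 0], [0, 0, 0], [0, 0, 0]], "twist": [0, 0, 0, 8.5, 8.5, 0, 0]}}

```text
clock: 48.35
position: [0.5075, -0.3279, 0.2023]
tool_rot: [-3.14, -0.0, 1.507]
force: [0.6, 0.2, -4.4]
grip_width: 0.0237
finger_force: 79.1
```

```bash
python3 - <<'E'
from h import *
go(.508,-.328,.0315,86); s=monitor.observe(); print(s['force'],s['grip_width'])
E
```

```text
tool cm [-1.000e-02  7.000e-02  1.708e+01] twist 0.34750257470426504 yaw 86.35 z 0.2023 t 48.35
[ 0.58317829  0.15398526 -4.35823153] 0.02371547631067945
```

Request:
{"api": "move_arm", "payload": {"gripper": [0, 0, 0, 0, 0, 0, 0, 0], "linear": [[0, 0, 3], [0, 0, 3], [0, 0, 3], [0, 0, 3], [0, 0, 3], [0, 0, 1.8], [0, 0, 0], [0, 0, 0]], "twist": [0, 0, 0, 0, 0, 0, 0, 0]}}

```text
clock: 49.15
position: [0.5077, -0.3285, 0.0354]
tool_rot: [-3.142, -0.0, 1.504]
force: [0.5, -0.9, -1.3]
grip_width: 0.0236
finger_force: 79.0
```

Request:
{"api": "move_arm", "payload": {"gripper": [0, 0, 0, 0], "linear": [[0, 0, 0.2], [0, 0, 0.2], [0, 0, 0], [0, 0, 0]], "twist": [0, 0, 0, 0]}}

```text
clock: 49.55
position: [0.5079, -0.3283, 0.0313]
tool_rot: [3.141, 0.0, 1.503]
force: [-0.0, 0.2, -2.8]
grip_width: 0.0239
finger_force: 79.0
```

Request:
{"api": "move_arm", "payload": {"gripper": [0, 0, 0, 0], "linear": [[0, 0, 0.1], [0, 0, 0.1], [0, 0, 0], [0, 0, 0]], "twist": [0, 0, 0, 0]}}

```text
clock: 49.95
position: [0.5078, -0.3283, 0.0294]
tool_rot: [3.141, -0.0, 1.502]
force: [-2.3, 2.5, 7.0]
grip_width: 0.0239
finger_force: 80.3
```

Request:
{"api": "move_arm", "payload": {"gripper": [0.6, 0.7, 0.7, 0.7, 0.7], "linear": [[0, 0, 0], [0, 0, 0], [0, 0, 0], [0, 0, 0], [0, 0, 0]], "twist": [0, 0, 0, 0, 0]}}

```text
clock: 50.45
position: [0.5077, -0.3283, 0.029]
tool_rot: [-3.142, 0.0, 1.502]
force: [-1.1, -0.1, 0.3]
grip_width: 0.0599
finger_force: 0.0
```

Request:
{"api": "move_arm", "payload": {"gripper": [0.7, 0.7, 0.7, 0.7, 0.7, 0.7, 0.7, 0.7], "linear": [[0, 0, -1], [0, 0, -2], [0, 0, -3], [0, 0, -3], [0, 0, -4], [0, 0, -4], [0, 0, 0], [0, 0, 0]], "twist": [0, 0, 0, 0, -8.5, -8.5, 0, 0]}}

```text
clock: 51.25
position: [0.508, -0.3285, 0.2005]
tool_rot: [3.14, 0.001, 1.798]
force: [-0.1, 0.8, -0.4]
grip_width: 0.0597
finger_force: 0.0
```

```bash
python3 - <<'E'
from h import *
grab('top','t19'); P=bosses('t19'); go(*P['D'][:2],.2,103)
E
```

```text
A [0.6036 0.1321] lift [0.069 0.077] px shift -13.75 -6.75 0.58
B [0.6095 0.0014] lift [ 0.045 -0.051] px shift 0.25 -0.75 0.522
C [0.5161 0.0546] lift [-0.034  0.021] px shift 9.25 -7.0 0.543
D [ 0.5179 -0.0141] lift [-0.047 -0.046] px shift 0.0 0.0 0.999
tool cm [30.36  8.07 -0.06] twist 0.01373103329370906 yaw 103.01 z 0.1993 t 51.3
```

Request:
{"api": "move_arm", "payload": {"gripper": [0.7, 0.7, 0.7, 0.7, 0.7, 0.7, 0.7, 0.7], "linear": [[3.8, 1.01, 0], [3.8, 1.01, 0], [3.8, 1.01, 0], [3.8, 1.01, 0], [3.8, 1.01, 0], [3.8, 1.01, 0], [3.8, 1.01, 0], [3.8, 1.01, 0]], "twist": [0, 0, 0, 0, 0, 0, 0, 0]}}

```text
clock: 52.1
position: [0.5169, -0.0123, 0.1982]
tool_rot: [-3.14, 0.0, 1.798]
force: [-0.4, 0.3, 1.3]
grip_width: 0.0595
finger_force: 0.0
```

Request:
{"api": "move_arm", "payload": {"gripper": [0.7, 0.7, 0.7], "linear": [[0, 0, 0], [0, 0, 0], [0, 0, 0]], "twist": [0, 0, 0]}}

```text
clock: 52.4
position: [0.5174, -0.0148, 0.1986]
tool_rot: [-3.141, 0.0, 1.798]
force: [0.0, -0.9, 0.5]
grip_width: 0.0602
finger_force: 0.0
```

```bash
python3 - <<'E'
from h import *
go(.5179,-.0141,.092); bore('w20',.5179,-.0141)
E
```

```text
tool cm [ 0.07  0.08 10.66] twist None yaw 102.99 z 0.1986 t 52.4
proj [320. 214.] blobs [(np.int32(385), array([320., 214.])), (np.int32(163), array([318., 236.]))]
```

Request:
{"api": "move_arm", "payload": {"gripper": [0.7, 0.7, 0.7, 0.7, 0.7], "linear": [[0.05, 0.08, 3], [0, 0, 3], [0, 0, 3], [0, 0, 1.6], [0, 0, 0]], "twist": [0, 0, 0, 0, 0]}}

```text
clock: 52.95
position: [0.5171, -0.0145, 0.0912]
tool_rot: [-3.138, 0.0, 1.797]
force: [0.2, -0.3, 1.2]
grip_width: 0.0595
finger_force: 0.0
```

Request:
{"api": "move_arm", "payload": {"gripper": [0, 0, 0, 0, 0, 0], "linear": [[0, 0, 0], [0, 0, 0], [0, 0, 0], [0, 0, 0], [0, 0, 0], [0, 0, 0]], "twist": [0, 0, 0, 0, 0, 0], "squeeze": 80}}

```text
clock: 53.55
position: [0.519, -0.0135, 0.0943]
tool_rot: [3.14, 0.0, 1.799]
force: [-1.4, -2.2, 9.9]
grip_width: 0.0239
finger_force: 77.9
```

Request:
{"api": "move_arm", "payload": {"gripper": [0, 0, 0, 0, 0, 0, 0], "linear": [[0, 0, -1], [0, 0, -2], [0, 0, -2], [0, 0, -3], [0, 0, -3], [0, 0, 0], [0, 0, 0]], "twist": [0, 0, 0, 0, 0, 0, 0]}}

```text
clock: 54.25
position: [0.5185, -0.0129, 0.2039]
tool_rot: [3.14, -0.0, 1.799]
force: [0.0, -0.4, -2.6]
grip_width: 0.0238
finger_force: 78.9
```

```bash
python3 - <<'E'
from h import *
go(.42,-.322,.2)
E
```

```text
tool cm [-27.87 -16.59   0.35] twist None yaw 103.09 z 0.2039 t 54.25
```

```bash
python3 - <<'E'
from h import *
d=grab('top','t21'); a=cv2.imread('pics/t19.png'); b=cv2.imread('pics/t21.png')
g=cv2.cvtColor(b,cv2.COLOR_BGR2GRAY)
m=((b.min(2)>110)&(b.max(2)-b.min(2)<30)).astype(np.uint8); m[:, :405]=0; m[:, 500:]=0; m[:170]=0; m[260:]=0
n,_,st,c=cv2.connectedComponentsWithStats(m)
for s,k in zip(st[1:],c[1:]):
    if s[4]>60: print(s[4],k.round(1),atz(d,*k,.015)[:2].round(3))
for x,y in((.502,-.416),(.414,-.41),(.508,-.328)): print(proj(d,[x,y,.015])[0].round(1))
E
```

```text
371 [435.7 198.3] [ 0.508 -0.327]
406 [465.4 200.1] [ 0.502 -0.412]
356 [465.5 231.4] [ 0.413 -0.41 ]
[466.9 200.2]
[465.5 231.1]
[436.1 198.2]
```

Request:
{"api": "move_arm", "payload": {"gripper": [0, 0, 0, 0, 0, 0, 0, 0], "linear": [[-3.484, -2.074, 0], [-3.484, -2.074, 0], [-3.484, -2.074, 0], [-3.484, -2.074, 0], [-3.484, -2.074, 0], [-3.484, -2.074, 0], [-3.484, -2.074, 0], [-3.484, -2.074, 0]], "twist": [0, 0, 0, 0, 0, 0, 0, 0]}}

```text
clock: 55.1
position: [0.4186, -0.3234, 0.2021]
tool_rot: [-3.14, -0.001, 1.799]
force: [1.1, -0.4, -3.5]
grip_width: 0.0239
finger_force: 78.9
```

Request:
{"api": "move_arm", "payload": {"gripper": [0, 0, 0, 0, 0, 0], "linear": [[0, 0, 0], [0, 0, 0], [0, 0, 0], [0, 0, 0], [0, 0, 0], [0, 0, 0]], "twist": [0, 8.5, 8.5, 0, 0, 0]}}

```text
clock: 55.7
position: [0.4198, -0.322, 0.2027]
tool_rot: [-3.141, -0.0, 1.506]
force: [0.0, -0.1, -2.9]
grip_width: 0.0236
finger_force: 79.1
```

```bash
python3 - <<'E'
from h import *
go(.42,-.322,.0315,86); s=monitor.observe(); print(s['force'],s['grip_width'])
E
```

```text
tool cm [-0.    0.03 17.12] twist 0.29591955977053885 yaw 86.3 z 0.2027 t 55.7
[ 0.03157839 -0.10600167 -2.87377668] 0.023568993622998188
```

The three placed feet are where I left them. Placing the fourth.

Request:
{"api": "move_arm", "payload": {"gripper": [0, 0, 0, 0, 0, 0, 0, 0], "linear": [[0, 0, 3], [0, 0, 3], [0, 0, 3], [0, 0, 3], [0, 0, 3], [0, 0, 1.8], [0, 0, 0], [0, 0, 0]], "twist": [0, 0, 0, 0, 0, 0, 0, 0]}}

```text
clock: 56.5
position: [0.4197, -0.3225, 0.0354]
tool_rot: [-3.142, -0.0, 1.503]
force: [-0.6, -0.2, -3.1]
grip_width: 0.0237
finger_force: 79.0
```

Request:
{"api": "move_arm", "payload": {"gripper": [0, 0, 0, 0], "linear": [[0, 0, 0.2], [0, 0, 0.2], [0, 0, 0], [0, 0, 0]], "twist": [0, 0, 0, 0]}}

```text
clock: 56.9
position: [0.4199, -0.3222, 0.0313]
tool_rot: [3.141, 0.0, 1.503]
force: [0.2, -0.6, -2.6]
grip_width: 0.0242
finger_force: 79.0
```

Request:
{"api": "move_arm", "payload": {"gripper": [0, 0, 0, 0], "linear": [[0, 0, 0.1], [0, 0, 0.1], [0, 0, 0], [0, 0, 0]], "twist": [0, 0, 0, 0]}}

```text
clock: 57.3
position: [0.4199, -0.3222, 0.0293]
tool_rot: [3.141, -0.0, 1.502]
force: [-0.8, 2.9, 7.2]
grip_width: 0.0239
finger_force: 80.5
```

Request:
{"api": "move_arm", "payload": {"gripper": [0.6, 0.7, 0.7, 0.7, 0.7], "linear": [[0, 0, 0], [0, 0, 0], [0, 0, 0], [0, 0, 0], [0, 0, 0]], "twist": [0, 0, 0, 0, 0]}}

```text
clock: 57.8
position: [0.4198, -0.3223, 0.029]
tool_rot: [3.142, 0.0, 1.502]
force: [0.2, -0.0, 0.4]
grip_width: 0.0597
finger_force: 0.0
```

Request:
{"api": "move_arm", "payload": {"gripper": [0.7, 0.7, 0.7, 0.7, 0.7, 0.7, 0.7, 0.7], "linear": [[0, 0, -1], [0, 0, -2], [0, 0, -3], [0, 0, -4], [0, 0, -4], [0, 0, -4], [0, 0, -4], [0, 0, -4]], "twist": [0, 0, 0, 0, 0, 0, 0, 0]}}

```text
clock: 58.6
position: [0.4191, -0.3222, 0.2914]
tool_rot: [3.141, 0.0, 1.502]
force: [1.0, -0.1, -0.1]
grip_width: 0.0599
finger_force: 0.0
```

Request:
{"api": "move_arm", "payload": {"gripper": [0.7, 0.7, 0.7, 0.7, 0.7, 0.7, 0.7], "linear": [[3, 0, 0], [3, 0, 0], [3, 0, 0], [3, 0, 0], [3, 0, 0], [0, 0, 0], [0, 0, 0]], "twist": [0, 0, 0, 0, 0, 0, 0]}}

```text
clock: 59.3
position: [0.4299, -0.1724, 0.2896]
tool_rot: [3.141, -0.0, 1.503]
force: [-0.3, -0.8, 0.2]
grip_width: 0.06
finger_force: 0.0
```

```bash
python3 - <<'E'
from h import *
d=grab('top','t22'); e=grab('side','s22'); print(monitor.observe()['qd'].round(3),monitor.observe()['force'])
a=cv2.imread('pics/t22.png')[80:260,130:510]; b=cv2.imread('pics/s22.png')[100:370,170:550]
cv2.imwrite('pics/c22.png',cv2.resize(np.vstack([a,b]),None,fx=1.33,fy=1.33,interpolation=cv2.INTER_CUBIC)[:600])
E
```

```text
[ 0.011  0.008 -0.002 -0.001  0.    -0.003  0.001] [-0.61610091 -0.31115171  0.32707749]
```

View pics/c22.png

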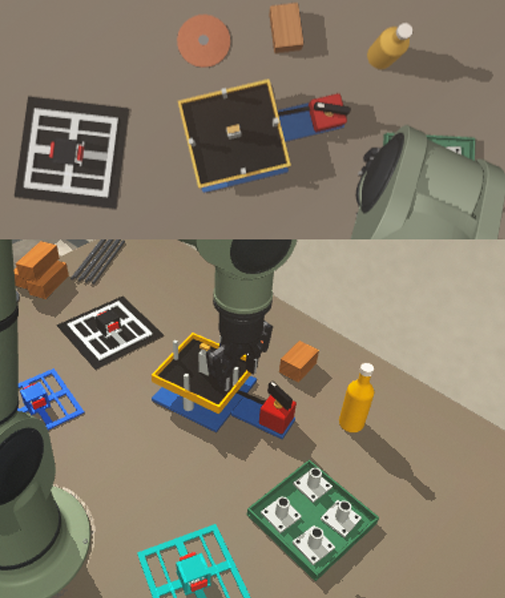

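The side view shows four feet standing flat in the green tray and the cover flat on the mat. The carrier is empty and down, and the block, disc and spray bottle haven't moved. Handing in.

```bash
python3 -c "
from workcell import bot; print(bot.job_done())"
```

```text
the job is handed in; nothing more can be done
None
```

I handed the job in at about 59 s: the carrier is fully down with the valve screwed shut, the cover lies flat on the mat, and all four railing feet stand in the green tray, with the block, disc and bottle untouched.

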